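# Cure the filler on repaired tool handles under the UV lamp

## Robot

A 6-joint arm with a two-finger parallel gripper is mounted at the origin on the work surface. World frame = base frame: x ahead of the robot, y to its left, z up, the work surface at z = 0. Lengths are in mm, angles in rad, forces in N, time in s.
With the tool pointing down it reaches from about 250 to 800 mm from the base axis. Payload 8.5 kg.
Tool frame: the origin (TCP) lies midway between the tips of the shut fingers; the grasp point (between the pads) lies 19 mm behind it (arm.pinch_z is the distance from the TCP to the grasp point, in mm); z points along the fingers, y is the line along which they close (so a half turn about z gives the same grasp; the last joint's range is limited). The gripper opens to 85 mm and grips with 20 to 120 N. Pads are 22 mm wide; open, the fingers measure 114 mm over their backs; the gripper's body (76 mm by 85 mm) begins 54 mm behind the grasp point. The pads swing forward as they close: fully open they stand 13 mm farther back than shut.
Start: joints at [-1.153, 0.238, -0.013, 1.319, 0, 1.571], TCP at [212.999, -479.802, 231.276] pointing down, gripper open.
Joint ranges: [-2.66, 2.66], [-1.03, 1.9], [-1.14, 1.46], [-1.82, 2.27], [-1.45, 1.34], [-3.14, 3.14]. Speed limits (rad/s): [2.22, 2.22, 2.79, 3.14, 3.14, 3.14].

## Interface

Orientations are given as [roll, pitch, yaw] about the fixed x, y, z axes, in that order (R = Rz(yaw) Ry(pitch) Rx(roll)).
In Python, from workcell import arm, imaging, order gives the robot as it stands.
- The arm moves only by the tool arm_command, never from a script. Its argument "moves" is text: rows parted by semicolons, each of 7 numbers parted by spaces: the turn, a rotation vector about the tool's x, y, z in rad, then the shift along the tool's x, y, z in cm, then the opening, from 0 (shut) to 1 (fully open). In form: ax ay az tx ty tz grip; .... A call has 1 to 8 rows; each row shifts and turns the commanded pose from where the row before left it, along the tool's axes as they then stand; what a row does not reach is not made up. A row lasts 1/12 s, in which the tool goes at most 41.7 mm and 7.16 degrees, less where a joint would pass 70% of its speed; a pose out of reach is approached as far as the arm can. A call with a gripper value outside its range is refused whole. The fingers move at their own pace and stop on an object; "grip_force" is the grip in N (left out, the last holds). Time passes only in rows, so rows that do not move let the fingers close. It gives the time, the measured TCP pose, the force, the opening and the grip force at its end, in the units of the state.
- arm.get_obs(): the state, without advancing time (a new reading comes with each control period).
- imaging.capture(name): name is "side" or "top"; returns (picture, depth): 384x512x3 uint8, blue, green, red; 384x512 float32, mm along the optical axis (not along the pixel's ray), 0 where there is no reading.
- imaging.camera_params(name): a dict with "fx", "fy", "cx", "cy" (pixels), "rvec" (rotation vector, rad) and "tvec" (3), from world to camera coordinates, as OpenCV has them. Camera axes: x right, y down, z forward; pixel columns grow to the right and rows downward; lengths in mm; the calibration is good to about 2 mm. A picture is of the moment at which its call begins. camera_params takes no time and is no camera call.
- order.hand_in(): hands the job in; it is judged then, once.
The state is a dict: "t": time; "joint_pos": joint angles; "joint_velocities": joint speeds; "joint_efforts": joint torques, N m; "tcp_pos": TCP position; "ee_rot": TCP orientation; "force": force on the tool from outside, world axes, zero at the start; "ft_torque": the same for the moment, N m; "gripper_width": finger opening in mm; "grip_force": force on a finger pad.
Only numpy, scipy, OpenCV 4.12 (cv2) and the standard library are available. Lean on these libraries where they do the work, as an engineer would, in place of code of your own. Each camera call takes 0.05 s, during which the arm holds its last target. There are 200 camera calls.

## Task

Cure the filler on the repaired tool handles: stand every handle from the blue tray upright in the middle of a round spot on the curing stage, one to a spot, turned so that its white filler line faces the lamp bar as the spot's arrow points, and let go. Only once all of them stand so, and with the fader set to the green line, flip the toggle away from you to switch the lamp on and give them at least five seconds of light. Flip the lamp off again before taking anything off the stage, then stand all the handles back in the tray, leaving the fader on the green line and the other things on the bench where they are.

Things in the scene. Friction and masses are not known exactly. Their poses are not given: they have to be found in the camera images.
- handle0: repaired tool handle, mid-brown wood, loose, 80 g, may be absent. Round about its upright z axis: foot 40 mm diameter, 13 mm high, sloping in up to 17 mm; straight barrel 28 mm diameter up to 56 mm; brass ferrule 18 mm diameter up to 70 mm. Origin: centre of the underside; +x points at the white filler line, 8 mm wide, that runs down one side from ferrule to foot
- handle1: repaired tool handle, dark wood, loose, 80 g, may be absent. Round about its upright z axis: foot 40 mm diameter, 13 mm high, sloping in up to 17 mm; straight barrel 28 mm diameter up to 56 mm; brass ferrule 18 mm diameter up to 70 mm. Origin: centre of the underside; +x points at the white filler line, 8 mm wide, that runs down one side from ferrule to foot
- handle2: repaired tool handle, red lacquer, loose, 80 g, may be absent. Round about its upright z axis: foot 40 mm diameter, 13 mm high, sloping in up to 17 mm; straight barrel 28 mm diameter up to 56 mm; brass ferrule 18 mm diameter up to 70 mm. Origin: centre of the underside; +x points at the white filler line, 8 mm wide, that runs down one side from ferrule to foot
- handle3: repaired tool handle, green lacquer, loose, 80 g, may be absent. Round about its upright z axis: foot 40 mm diameter, 13 mm high, sloping in up to 17 mm; straight barrel 28 mm diameter up to 56 mm; brass ferrule 18 mm diameter up to 70 mm. Origin: centre of the underside; +x points at the white filler line, 8 mm wide, that runs down one side from ferrule to foot
- handle0_line (a point): point on the white filler line of handle0, at its foot: 20 mm from the axis, 8 mm above the underside
- handle1_line (a point): point on the white filler line of handle1, at its foot: 20 mm from the axis, 8 mm above the underside
- handle2_line (a point): point on the white filler line of handle2, at its foot: 20 mm from the axis, 8 mm above the underside
- handle3_line (a point): point on the white filler line of handle3, at its foot: 20 mm from the axis, 8 mm above the underside
- cure_stage: UV curing stage, fixed: white plate 240 (x) x 280 (y) x 15 mm; origin under its centre, +x towards the lamp bar, which stands along its far edge: x = 85 to 126 mm, 250 mm wide, top 90 mm above the bench, violet face towards -x. Three round grey spots 54 mm in diameter, 80 mm apart along y; a black arrow from each points to the lamp along +x
- spot0 (a point): centre of round spot 0 on the plate's upper face (-80 mm along the stage's y, x = -30 mm, 15 mm above the bench); any handle may stand on any spot, one on each
- spot1 (a point): centre of round spot 1 on the plate's upper face (0 mm along the stage's y, x = -30 mm, 15 mm above the bench); any handle may stand on any spot, one on each
- spot2 (a point): centre of round spot 2 on the plate's upper face (80 mm along the stage's y, x = -30 mm, 15 mm above the bench); any handle may stand on any spot, one on each
- tray: shallow blue tray with grey felt, fixed, 200 x 200 mm outside, rim 5 mm thick and 16 mm high; origin under its centre; its inner floor lies 4 mm above the bench
- controller: lamp controller, fixed grey box 150 (x) x 160 (y) x 55 mm high with a flat dark top; origin under its centre, +x is its far side (away from the robot, up to 15 degrees askew). Fader on its -y half (slot along x at y = -40 mm), bat toggle on its +y half (at x = 0, y = +45 mm)
- fader (a joint): travel of the lamp-power fader along the controller's +x, 0 (near end) to 0.08 m; it stays where left, friction about 1.5 N. Black cap 14 (x) x 24 (y) x 17 mm, from 4 to 21 mm above the box's top, with a white line across it
- fader_top (a point): top centre of the fader's cap, on its white line, 21 mm above the box's top
- green_line: green line across the fader's slot, marking the power to set: 45 mm long along y, 4 mm wide; origin at its centre on the box's top; axes as the controller's. The fader is set when its cap is centred over the line
- lamp_toggle (a joint): bat toggle of the lamp: -0.38 leans to the robot's side (controller's -x, white dot) = off; +0.38 leans away (+x, violet dot) = on; snaps over its centre at 0 to whichever side it is on; about 0.6 N at the tip moves it
- toggle_tip (a point): tip of the steel bat, 33 mm from its pivot, which lies 2 mm above the box's top; bat 7 mm thick at the root, 11 mm near the tip
- resin_bottle: bystander: small amber bottle with black cap, 38 mm diameter, 75 mm high, loose; origin under its centre
- jar: bystander: glass jar with red lid, 64 mm diameter, 85 mm high, loose; origin under its centre
- bit_box: bystander: clear divided box of bits and punches, 100 x 100 mm, 45 mm high, bits up to 75 mm, loose; origin under its centre

How it is judged:
By the outcome, as a careful person would: the job done as asked, in the order asked, and still so for the second after the job is handed in, with the robot touching nothing.
Of handle0, handle1, handle2, handle3 only 2 to 3 are there at a start; the rules pass over those that are not, and their reading is None.
At some moment in a run one of handle0, handle1, handle2, handle3 may be knocked a few centimetres aside while the robot is not near it.
It also fails if it takes over 210 s, if anything falls off the work surface, if the arm or the gripper's body presses on something with over 40 N, if the wrist force passes 120 N, or if a joint passes its speed limit or range.

## Working session

There is one attempt and no reset: what is moved stays moved. The work goes in short steps, Python scripts to look and compute and a tool call to move; the robot and the scene stay as the last step left them, time stands still between calls to the robot, and variables do not carry over. Pictures are saved under pics/ and viewed, at most 14 in all, crops included, and the job is handed in when it is done.

Besides the shell and the picture viewer there is one more tool, called after "Request:" as name(argument=value, ...) on one line, values as JSON. arm_command: Moves the arm, as the interface text tells. Its arguments: {"type":"object","properties":{"moves":{"type":"string"},"grip_force":{"type":"number"}},"required":["moves"]}

```bash
ls; mkdir -p pics; cat > h.py <<'E'
import numpy as np, cv2
from workcell import arm, imaging, order
def cam(n):
    p=imaging.camera_params(n); R=cv2.Rodrigues(np.array(p["rvec"],float))[0]; return p,R,np.array(p["tvec"],float).ravel()
def cloud(n,d):
    p,R,t=cam(n); v,u=np.mgrid[0:d.shape[0],0:d.shape[1]]
    c=np.stack([(u-p["cx"])/p["fx"]*d,(v-p["cy"])/p["fy"]*d,d],-1)
    return (c-t)@R
def proj(n,P):
    p,R,t=cam(n); c=np.atleast_2d(P)@R.T+t
    return np.stack([p["fx"]*c[:,0]/c[:,2]+p["cx"],p["fy"]*c[:,1]/c[:,2]+p["cy"]],-1)
def onplane(n,u,v,z):
    p,R,t=cam(n); r=R.T@np.array([(u-p["cx"])/p["fx"],(v-p["cy"])/p["fy"],1]); o=-R.T@t
    return o+r*(z-o[2])/r[2]
def cap(n,tag):
    im,d=imaging.capture(n); im=np.array(im);np.savez(f"pics/{tag}.npz",im=im,d=d); cv2.imwrite(f"pics/{tag}.png",im); return im,d
E
python3 - <<'E'
from h import *
for n in("top","side"):
    cap(n,n+"0"); p,R,t=cam(n); print(n,p["fx"],-R.T@t,R[2])
o=arm.get_obs();print(o["t"],o["tcp_pos"],o["ee_rot"],o["gripper_width"])
E
```

```text
pics
top 419.62265344174386 [ 448.90638426    4.50931042 1082.80377742] [ 0.16685975  0.02459841 -0.98567375]
side 454.65411773259035 [ 487.45824064 1022.01704824 1043.58202943] [ 0.08421834 -0.72255839 -0.6861608 ]
0.1 [ 212.87024089 -479.4983995   230.75045806] [-3.14030629e+00  1.58063711e-05  4.17815899e-01] 85.4878339989807
```

View pics/top0.png

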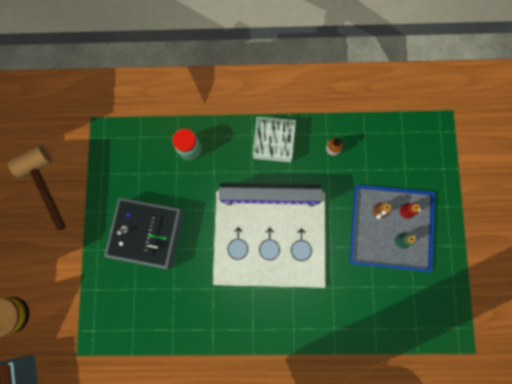

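View pics/side0.png

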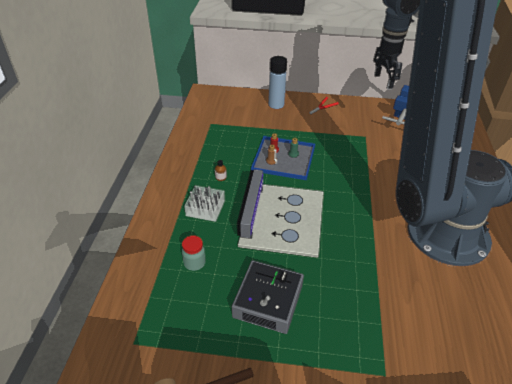

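The top view shows brown (382,209), red (408,210) and green (404,240) handles in the tray, spots at (237,249), (269,249), (301,249), and the controller at (143,233). The side view shows the same layout. Next I measure.

```bash
python3 - <<'E'
from h import *
f=np.load("pics/top0.npz"); im,d=f["im"],f["d"]; P=cloud("top",d)
a=cv2.resize(im[180:275,345:440],(570,570),interpolation=cv2.INTER_CUBIC)
g=np.load("pics/side0.npz"); s=g["im"]
b=cv2.resize(s[125:180,245:320],(750,550),interpolation=cv2.INTER_CUBIC)
c=cv2.resize(im[195:272,103:183],(600,578),interpolation=cv2.INTER_CUBIC)
cv2.imwrite("pics/a.png",cv2.resize(np.hstack([a,cv2.resize(c,(570,570))]),(800,400)));cv2.imwrite("pics/b.png",b)
Q=cloud("side",g["d"])
def rep(n,m,P):
    q=P[m]; print(n,m.sum(),q.mean(0).round(1),cv2.minAreaRect(q[:,:2].astype(np.float32)),np.percentile(q[:,2],[5,50,95]).round(1))
hsv=cv2.cvtColor(im,cv2.COLOR_BGR2HSV); z=P[...,2]
V,U=np.mgrid[0:384,0:512]
tr=(U>345)&(U<440)&(V>180)&(V<275)
rep("trayblue",tr&(hsv[...,0]>105)&(hsv[...,0]<130)&(hsv[...,1]>150)&(z>8)&(z<24),P)
st=(U>205)&(U<335)&(V>175)&(V<295)
rep("plate",st&(z>9)&(z<21),P)
rep("bar",st&(z>75),P)
rep("ctrl",(U>100)&(U<185)&(V>190)&(V<275)&(z>48)&(z<60),P)
# spots
m=(st&(z>8)&(z<22)&(hsv[...,1]>50)&(hsv[...,2]>90)&(hsv[...,0]>90)&(hsv[...,0]<125)).astype(np.uint8)
n,l,ss,ce=cv2.connectedComponentsWithStats(m)
for i in range(1,n):
    if ss[i,4]>100: print("spot",ce[i],onplane("top",*ce[i],15).round(1))
for nm,X in(("top",P),("side",Q)):
    zz=X[...,2]; t=(X[...,0]>330)&(X[...,0]<560)&(X[...,1]<-190)&(X[...,1]>-420)&(zz>62)&(zz<80)
    n,l,ss,ce=cv2.connectedComponentsWithStats(t.astype(np.uint8))
    for i in range(1,n):
        if ss[i,4]>5: q=X[l==i]; print(nm,"ferrule",ce[i].round(1),ss[i,4],q.mean(0).round(1),((q.max(0)+q.min(0))/2).round(1))
print(proj("top",[[0,0,0],[400,0,0],[500,-300,0]]))
E
```

```text
trayblue 614 [ 548.3 -315.3   15.9] ((537.5541381835938, -304.9399719238281), (200.45852661132812, 197.94729614257812), 83.43938446044922) [ 9.5 16.4 20.3]
plate 9055 [496.9   4.9  16.2] ((504.74615478515625, 5.61474609375), (280.24212646484375, 255.44834899902344), 88.02297973632812) [12.9 16.2 19.4]
bar 1960 [611.7   1.7 125.7] ((544.9888305664062, 4.1525421142578125), (247.74295043945312, 192.10601806640625), 88.35194396972656) [83.6 90.4 94.4]
ctrl 3662 [527.7 316.8  56.4] ((528.859619140625, 318.2211608886719), (161.57867431640625, 150.45077514648438), 78.7630844116211) [53.2 56.5 59.2]
top ferrule [410.4 239.5] 75 [ 502.7 -329.3   70.6] [ 503.  -329.8   69.9]
side ferrule [294.  140.2] 23 [ 505.4 -325.4   71.1] [ 505.3 -326.4   71.3]
[[275.3051102  456.50099994]
 [272.5200735  283.63858978]
 [389.75257692 242.30887754]]
```

View pics/a.png

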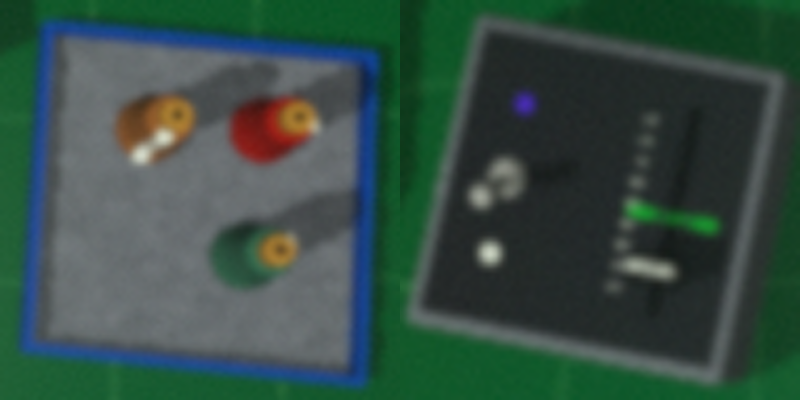

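View pics/b.png

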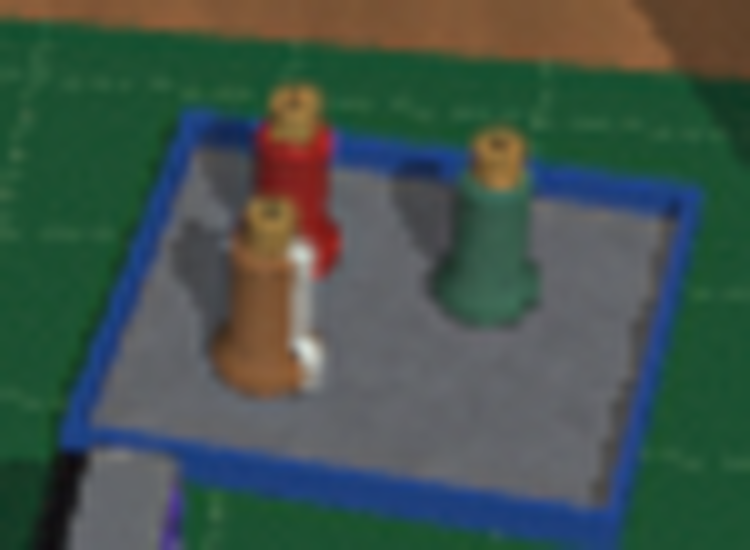

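The crops show the brown handle's line facing roughly -x/+y, red's line at its right edge (about -y), and green's line hidden from both cameras. The fader cap's white line sits below the green line, and the toggle leans towards the white dot.

```bash
cat >> h.py <<'E'
from scipy.optimize import least_squares
def rad(h): return np.interp(h,[0,13,17,17.01,56,56.01,70],[20,20,14.5,14,14,9,9])
def fit(ims,c0,zf,r=32):
    """ims: {cam:(im,d)} -> xy axis and line angle per camera"""
    S=[];out={}
    for n,(im,d) in ims.items():
        P=cloud(n,d); h=P[...,2]-zf
        m=(h>20)&(h<54)&(np.hypot(P[...,0]-c0[0],P[...,1]-c0[1])<r)&(d>0)
        S.append(P[m]); 
        f=lambda c,q=P[m]: np.hypot(q[:,0]-c[0],q[:,1]-c[1])-14
        c=least_squares(f,c0,loss="soft_l1",f_scale=1.5).x if m.sum()>20 else np.array(c0)*np.nan
        m2=(h>4)&(h<58)&(np.hypot(P[...,0]-c[0],P[...,1]-c[1])<24)&(d>0)
        hsv=cv2.cvtColor(im,cv2.COLOR_BGR2HSV); w=m2&(hsv[...,1]<90)&(hsv[...,2]>150)
        ce=np.argwhere(w); 
        q=P[w]; a=np.degrees(np.arctan2(np.median(q[:,1])-c[1],np.median(q[:,0])-c[0])) if len(q) else None
        out[n]=(c.round(1),int(m.sum()),len(q),None if a is None else round(float(a),1))
    return out
E
python3 - <<'E'
from h import *
f=np.load("pics/top0.npz"); im,d=f["im"],f["d"]; P=cloud("top",d); g=np.load("pics/side0.npz")
ims={"top":(im,d),"side":(g["im"],g["d"])}
for n,(u,v) in {"brown":(386,208),"red":(415,208),"green":(411,239)}.items():
    c=onplane("top",u,v,74)[:2]; print(n,c.round(1),fit(ims,c,4))
hsv=cv2.cvtColor(im,cv2.COLOR_BGR2HSV); print(hsv[249,237],hsv[270,250],hsv[249,301])
V,U=np.mgrid[0:384,0:512]
ref=hsv[249,269].astype(int); m=((np.abs(hsv.astype(int)-ref)<[15,40,40]).all(-1)&(V>230)&(V<268)&(U>218)&(U<320)).astype(np.uint8)
n,l,ss,ce=cv2.connectedComponentsWithStats(m)
for i in range(1,n):
    if ss[i,4]>80: print("spot",ss[i],onplane("top",*ce[i],15).round(1))
for nm in ims:
    im,d=ims[nm]; hsv=cv2.cvtColor(im,cv2.COLOR_BGR2HSV); P=cloud(nm,d)
    box=(P[...,0]>440)&(P[...,0]<620)&(P[...,1]>225)&(P[...,1]<410)&(P[...,2]>48)
    gm=box&(hsv[...,0]>45)&(hsv[...,0]<75)&(hsv[...,1]>120)&(hsv[...,2]>80)
    c=np.argwhere(gm).mean(0); print(nm,"green",gm.sum(),onplane(nm,c[1],c[0],55).round(1))
    w=box&(hsv[...,1]<70)&(hsv[...,2]>140)&(P[...,1]<310)
    n,l,ss,ce=cv2.connectedComponentsWithStats(w.astype(np.uint8))
    for i in range(1,n): 
        if ss[i,4]>2: print("white",ss[i],ce[i].round(1),onplane(nm,*ce[i],76).round(1),P[l==i].mean(0).round(1))
    t=box&(P[...,2]>68); n,l,ss,ce=cv2.connectedComponentsWithStats(t.astype(np.uint8))
    for i in range(1,n): 
        if ss[i,4]>4: q=P[l==i]; print("high",ss[i,4],q.mean(0).round(1),q.min(0).round(),q.max(0).round())
for k,v in {"jar":(183,138),"bottle":(334,147),"box":(274,139)}.items(): print(k,cloud("top",f["d"])[v[1],v[0]].round())
E
```

```text
brown [ 578.6 -275.4] {'top': (array([ 579.9, -278.2]), 48, 33, 146.2), 'side': (array([ 581.6, -277.1]), 66, 18, 160.0)}
red [ 577.6 -344.4] {'top': (array([ 578.6, -347.4]), 52, 0, None), 'side': (array([ 580.1, -347.2]), 54, 1, 128.8)}
green [ 503.7 -329.7] {'top': (array([ 503.1, -330.8]), 56, 0, None), 'side': (array([ 505.2, -330.6]), 64, 0, None)}
[ 99  43 179] [ 39  28 213] [100  41 180]
spot [228 240  19  19 276] [487.7  87.5  15. ]
spot [260 240  19  19 280] [485.    7.3  15. ]
spot [292 241  19  19 284] [482.8 -72.8  15. ]
top green 54 [518.4 281.3  55. ]
white [149 245   7   3   9] [151.4 246. ] [494.7 289.3  76. ] [494.6 288.8  77.8]
high 28 [529.3 362.6  83.1] [523. 358.  68.] [537. 369.  91.]
high 61 [493.1 283.4  76.8] [485. 272.  69.] [502. 295.  82.]
side green 26 [517.5 277.8  55. ]
white [282 273   3   6   7] [283.  275.7] [494.7 286.8  76. ] [494.7 285.9  74.8]
high 49 [494.1 287.3  73.7] [487. 272.  68.] [502. 301.  79.]
high 27 [529.8 366.9  81.4] [524. 361.  69.] [536. 371.  87.]
jar [760. 217.  83.]
bottle [ 737. -160.   56.]
box [777. -10.   4.]
```

Request:
arm_command(moves="0 0 0 3.6 -0.2 0.8 0.5;0 0 0 3.6 -0.2 0.8 0.5;0 0 0 3.6 -0.2 0.8 0.5;0 0 0 3.6 -0.2 0.8 0.5;0 0 0 3.6 -0.2 0.8 0.5;0 0 0 3.6 -0.2 0.8 0.5;0 0 0 3.6 -0.2 0.8 0.5;0 0 0 3.6 -0.2 0.8 0.5")

```text
t: 0.77
tcp_pos: [471.0, -347.1, 166.6]
ee_rot: [-3.141, 0.0, 0.418]
force: [0.3, 0.3, -0.1]
gripper_width: 42.6
grip_force: 0.0
```

```bash
cat >> h.py <<'E'
def go(x,y,z,yaw=None):
    """print the tool-axis deltas (cm) from the measured pose to world x,y,z, and tool-z turn (rad)"""
    o=arm.get_obs(); p=np.array(o["tcp_pos"]); s=o["ee_rot"][2]; d=np.array([x,y,z])-p
    t=[d[0]*np.cos(s)+d[1]*np.sin(s),d[0]*np.sin(s)-d[1]*np.cos(s),-d[2]]
    print("t",round(o["t"],2),"p",p.round(1),"yaw",round(np.degrees(s),1),"w",round(o["gripper_width"],1),"j1,6",np.round([o["joint_pos"][0],o["joint_pos"][5]],2),"-> cm",np.round(np.array(t)/10,2),"turn z",None if yaw is None else round(s-np.radians(yaw),3))
E
python3 -c "
from h import *
go(504.2,-330.7,27)"
```

```text
t 0.77 p [ 471.  -347.1  166.6] yaw 23.9 w 42.6 j1,6 [-0.64  2.09] -> cm [ 3.7  -0.15 13.96] turn z None
```

Request:
arm_command(moves="0 0 0 1.9 -0.1 1.5 0.5;0 0 0 1.8 0 2.5 0.5;0 0 0 0 0 3.5 0.5;0 0 0 0 0 3.5 0.5;0 0 0 0 0 3 0.5;0 0 0 0 0 0 0;0 0 0 0 0 0 0;0 0 0 0 0 0 0", grip_force=40)

```text
t: 1.43
tcp_pos: [503.7, -332.9, 28.6]
ee_rot: [3.141, -0.001, 0.418]
force: [0.1, -0.2, -1.2]
gripper_width: 27.0
grip_force: 39.3
```

Request:
arm_command(moves="0 0 0 0 0 0 0;0 0 0 0 0 0 0;0 0 0 0 0 -2 0;0 0 0 0 0 -3 0;0 0 0 0 0 -3 0;0 0 0 0 0 -3 0;0 0 -0.12 0 0 -1 0;0 0 -0.12 0 0 0 0")

```text
t: 2.1
tcp_pos: [505.0, -333.7, 152.6]
ee_rot: [3.134, -0.003, 0.663]
force: [0.2, 0.5, -0.5]
gripper_width: 27.1
grip_force: 39.5
```

```bash
python3 -c "
from h import *
go(482.8,-72.8,150,159)"
```

```text
t 2.1 p [ 505.  -333.7  152.6] yaw 38.0 w 27.1 j1,6 [-0.58  1.89] -> cm [ 14.3  -21.93   0.26] turn z -2.112
```

Request:
arm_command(moves="0 0 0 1.79 -2.74 0 0;0 0 0 1.79 -2.74 0 0;0 0 0 1.79 -2.74 0 0;0 0 0 1.79 -2.74 0 0;0 0 0 1.79 -2.74 0 0;0 0 0 1.79 -2.74 0 0;0 0 0 1.79 -2.74 0 0;0 0 0 1.79 -2.74 0 0")

```text
t: 2.77
tcp_pos: [482.6, -70.1, 148.9]
ee_rot: [3.14, -0.002, 0.657]
force: [0.6, 0.2, -1.2]
gripper_width: 27.1
grip_force: 39.7
```

Request:
arm_command(moves="0 0 -0.12 0 0 0 0;0 0 -0.12 0 0 0 0;0 0 -0.12 0 0 0 0;0 0 -0.12 0 0 0 0;0 0 -0.12 0 0 0 0;0 0 -0.12 0 0 0 0;0 0 -0.12 0 0 0 0;0 0 -0.12 0 0 0 0")

```text
t: 3.43
tcp_pos: [482.9, -71.5, 148.8]
ee_rot: [3.139, 0.0, 1.624]
force: [0.3, 0.5, -1.0]
gripper_width: 27.0
grip_force: 39.8
```

Request:
arm_command(moves="0 0 -0.12 0 0 0 0;0 0 -0.12 0 0 0 0;0 0 -0.12 0 0 0 0;0 0 -0.12 0 0 0 0;0 0 -0.12 0 0 0 0;0 0 -0.12 0 0 0 0;0 0 -0.12 0 0 0 0;0 0 -0.12 0 0 0 0")

```text
t: 4.1
tcp_pos: [482.9, -71.5, 148.8]
ee_rot: [3.141, 0.002, 2.584]
force: [0.6, 0.7, -0.1]
gripper_width: 26.9
grip_force: 39.8
```

```bash
cat >> h.py <<'E'
def held(tag,hz=24):
    """handle in the grip: side crop around the foot; white line azimuth relative to grip axis"""
    im,d=cap("side",tag); o=arm.get_obs(); p=np.array(o["tcp_pos"]); s=np.degrees(o["ee_rot"][2])
    zf=p[2]-hz; P=cloud("side",d); h=P[...,2]-zf; rr=np.hypot(P[...,0]-p[0],P[...,1]-p[1])
    hsv=cv2.cvtColor(im,cv2.COLOR_BGR2HSV); ft=(h>-4)&(h<16)&(rr<28)
    f=lambda c: np.hypot(P[ft][:,0]-c[0],P[ft][:,1]-c[1])-20
    c=least_squares(f,p[:2],loss="soft_l1").x
    w=ft&(hsv[...,1]<80)&(hsv[...,2]>120); q=P[w]
    a=np.degrees(np.arctan2(q[:,1]-c[1],q[:,0]-c[0])) if len(q) else np.array([np.nan])
    print(tag,"foot c",c.round(1),"zmin",np.percentile(P[ft][:,2],5).round(1),"white n",len(q),"az",np.median(a).round(1),a.min().round(),a.max().round(),"yaw",s.round(1),"p",p.round(1))
    u,v=proj("side",[p[0],p[1],p[2]])[0].astype(int)
    cv2.imwrite(f"pics/{tag}c.png",cv2.resize(im[v-30:v+30,u-40:u+40],(640,480),interpolation=cv2.INTER_CUBIC))
E
python3 -c "
from h import *
held('g1'); go(482.8,-72.8,45,159)"
```

```text
g1 foot c [481.2 -70.8] zmin 129.4 white n 9 az 65.9 51.0 81.0 yaw 148.5 p [482.9 -71.5 148.8]
t 4.15 p [482.9 -71.5 148.8] yaw 148.5 w 27.3 j1,6 [-0.15  0.4 ] -> cm [-0.06 -0.11 10.38] turn z -0.183
```

View pics/g1c.png

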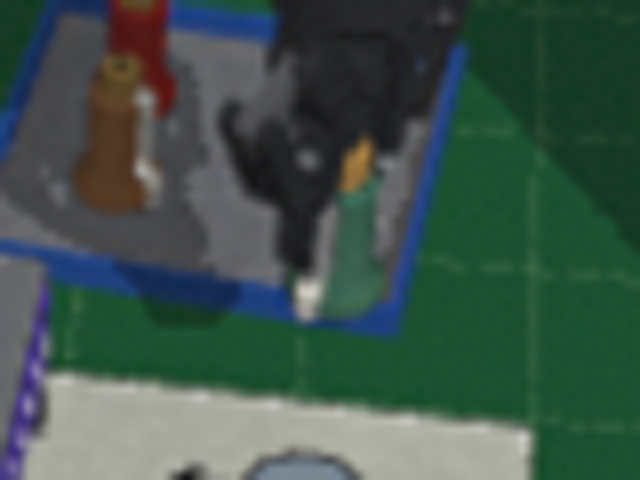

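The side crop shows the green handle held, with the white foot mark left of centre at about (306,297) under the finger, so azimuth is roughly 50-65°. I turn it further towards the camera for precision.

Request:
arm_command(moves="0 0 -0.12 0 0 0 0;0 0 -0.12 0 0 0 0;0 0 -0.12 0 0 0 0;0 0 -0.12 0 0 0 0;0 0 0 0 0 0 0;0 0 0 0 0 0 0")

```text
t: 4.65
tcp_pos: [482.7, -71.5, 148.2]
ee_rot: [3.142, 0.001, 3.052]
force: [-0.4, 0.4, -1.1]
gripper_width: 26.9
grip_force: 39.8
```

```bash
cat >> h.py <<'E'
def foot(tag,c,zf,n="side",cal=None):
    """image-based: unproject the foot rim onto a vertical plane through axis; line az from lateral offset"""
    im,d=cap(n,tag) if cal is None else cal
    p,R,t=cam(n); o=-R.T@t; az=np.arctan2(o[1]-c[1],o[0]-c[0]); lat=np.array([-np.sin(az),np.cos(az)])
    P=cloud(n,d); h=P[...,2]-zf; L=(P[...,:2]-c)@lat; rr=np.hypot(P[...,0]-c[0],P[...,1]-c[1])
    hsv=cv2.cvtColor(im,cv2.COLOR_BGR2HSV)
    F=(h>0)&(h<15)&(rr<26)&(d>0); lo,hi=np.percentile(L[F],[1,99]); mid=(lo+hi)/2
    wt=np.clip((im.min(-1).astype(float)-60)/100,0,1)*F; wt[wt<.3]=0
    l=(wt*L).sum()/max(wt.sum(),1e-9); A=[np.degrees(az+np.arcsin(np.clip((l-m)/19.6,-1,1))).round(1) for m in (0,mid)]
    print(tag,"n",int(F.sum()),"ext",lo.round(1),hi.round(1),"wt",wt.sum().round(1),"l",l.round(1),"az(c)",A[0],"az(mid)",A[1])
E
python3 -c "
from h import *
held('g2');p=np.array(arm.get_obs()['tcp_pos']);f=np.load('pics/g2.npz');foot('g2',p[:2],p[2]-24,cal=(f['im'],f['d'])); go(482.8,-72.8,45)"
```

```text
g2 foot c [479.1 -72.5] zmin 130.0 white n 10 az 88.4 78.0 107.0 yaw 174.9 p [482.7 -71.5 148. ]
g2 n 32 ext -16.7 20.9 wt 7.6 l 3.5 az(c) 100.1 az(mid) 94.0
t 4.7 p [482.7 -71.5 148. ] yaw 174.9 w 27.0 j1,6 [-0.15 -0.06] -> cm [-0.03 -0.13 10.3 ] turn z None
```

View pics/g2c.png

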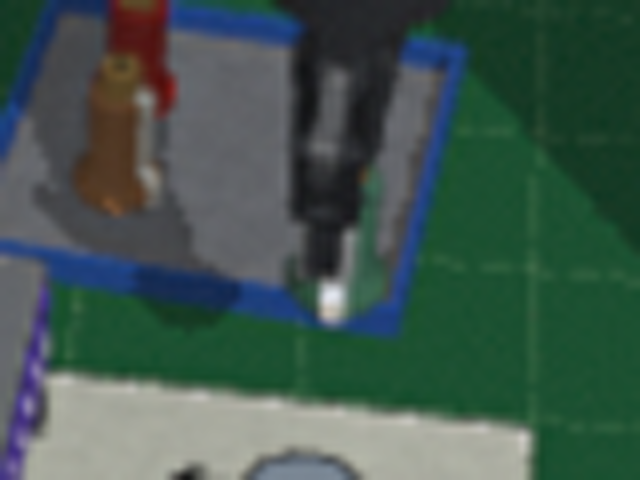

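```bash
python3 - <<'E'
from h import *
p=np.array([482.7,-71.5,148.0]); u,v=proj("side",[p])[0].astype(int)
f=np.load("pics/g2.npz"); im=f["im"]; B=cv2.resize(im[v-30:v+30,u-40:u+40],(640,480),interpolation=cv2.INTER_CUBIC)
zf=p[2]-24
def pt(X): q=(proj("side",[X])[0]-[u-40,v-30]+.5)*8-.5; return tuple(int(a) for a in q)
A=np.linspace(0,2*np.pi,60)
for h,r in((0,20),(13,20),(17,14),(56,14),(70,9)):
    cv2.polylines(B,[np.array([pt(p*[1,1,0]+[r*np.cos(a),r*np.sin(a),zf+h]) for a in A])],True,(0,255,255),1)
for az in(80,90,100): cv2.circle(B,pt(p*[1,1,0]+[20*np.cos(np.radians(az)),20*np.sin(np.radians(az)),zf+6]),2,(0,0,255),-1)
cv2.imwrite("pics/g2o.png",B)
E
```

```text
(no output)
```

View pics/g2o.png

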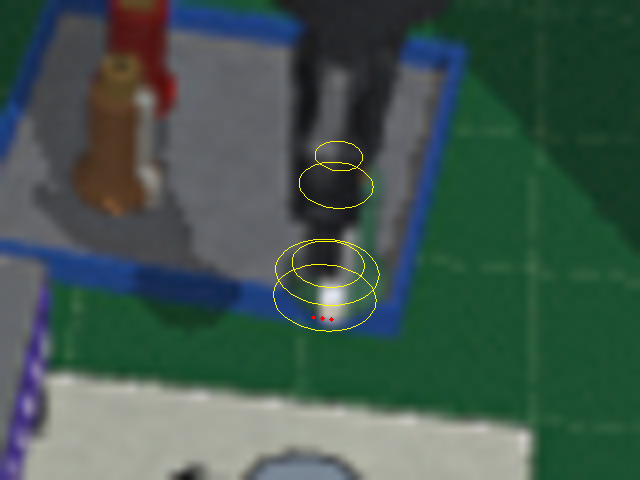

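Request:
arm_command(moves="0 0 0.12 0 0 0 0;0 0 0.12 0 0 0 0;0 0 0.12 0 0 0 0;0 0 0.12 0 0 0 0;0 0 0.12 0 0 0 0;0 0 0.12 0 0 0 0;0 0 0.12 0 0 0 0;0 0 0.12 0 0 0 0")

```text
t: 5.37
tcp_pos: [482.5, -71.4, 147.6]
ee_rot: [3.141, 0.0, 2.087]
force: [0.1, -0.3, -0.7]
gripper_width: 26.9
grip_force: 39.8
```

Request:
arm_command(moves="0 0 0.12 0 0 2 0;0 0 0.12 0 0 2 0;0 0 0.12 0 0 2 0;0 0 0.12 0 0 2 0;0 0 0.12 0 0 0 0;0 0 0 0 0 0 0")

```text
t: 5.87
tcp_pos: [481.7, -71.3, 66.5]
ee_rot: [-3.14, -0.0, 1.488]
force: [-0.5, -0.0, -0.3]
gripper_width: 27.1
grip_force: 39.9
```

```bash
python3 -c "
from h import *
go(482.8,-75,40.5,85)"
```

```text
t 5.87 p [481.7 -71.3  66.5] yaw 85.3 w 27.1 j1,6 [-0.15  1.51] -> cm [-0.36  0.14  2.6 ] turn z 0.005
```

Request:
arm_command(moves="0 0 0 -0.3 0.1 1 0;0 0 0 0 0 1 0;0 0 0 0 0 0.5 0;0 0 0 0 0 0.1 0;0 0 0 0 0 0 0.5;0 0 0 0 0 0 0.5;0 0 0 0 0 0 0.5;0 0 0 0 0 -2 0.5")

```text
t: 6.53
tcp_pos: [481.5, -74.2, 59.4]
ee_rot: [-3.137, -0.0, 1.498]
force: [-0.5, 0.5, 0.6]
gripper_width: 43.0
grip_force: 0.0
```

Request:
arm_command(moves="0 0 0 0 0 -4 0.5;0 0 0 0 0 -4 0.5;0 0 0 -4 0 -2 0.5;0 0 0 -4 0 0 0.5;0 0 0 -4 0 0 0.5;0 0 0 -4 0 0 0.5;0 0 0 0 0 0 0.5")

```text
t: 7.12
tcp_pos: [471.7, -237.2, 160.6]
ee_rot: [3.139, 0.003, 1.494]
force: [-1.1, 0.5, -0.8]
gripper_width: 43.1
grip_force: 0.0
```

```bash
python3 - <<'E'
from h import *
ims={n:cap(n,n+"1") for n in("top","side")}
print("green",fit(ims,(482.8,-72.8),15)); print("brown",fit(ims,(580,-277.5),4)); print("red",fit(ims,(579.5,-347.3),4))
foot("b",np.array([580.5,-277.6]),4,cal=ims["side"]);foot("b","t" and np.array([580.5,-277.6]),4,"top",cal=ims["top"])
a=ims["top"][0][225:275,275:325]; u,v=proj("side",[482,-72,40])[0].astype(int); b=ims["side"][0][v-25:v+25,u-25:u+25]
cv2.imwrite("pics/c1.png",cv2.resize(np.hstack([a,b]),(800,400),interpolation=cv2.INTER_CUBIC))
go(579.5,-347.3,28)
E
```

```text
green {'top': (array([nan, nan]), 18, 0, None), 'side': (array([484.4, -71.2]), 70, 3, 13.9)}
brown {'top': (array([ 579.8, -278.2]), 48, 35, 147.3), 'side': (array([ 581.7, -277.6]), 60, 17, 163.0)}
red {'top': (array([ 578.2, -347.5]), 57, 0, None), 'side': (array([ 580.6, -346.7]), 44, 1, 137.3)}
b n 57 ext -23.0 21.0 wt 11.1 l 11.2 az(c) 128.9 az(mid) 132.5
b n 134 ext -24.7 25.4 wt 40.4 l 3.5 az(c) 125.4 az(mid) 124.4
t 7.22 p [ 471.5 -232.8  160.2] yaw 85.7 w 42.9 j1,6 [-0.46  1.19] -> cm [-10.6   11.64  13.22] turn z None
```

View pics/c1.png

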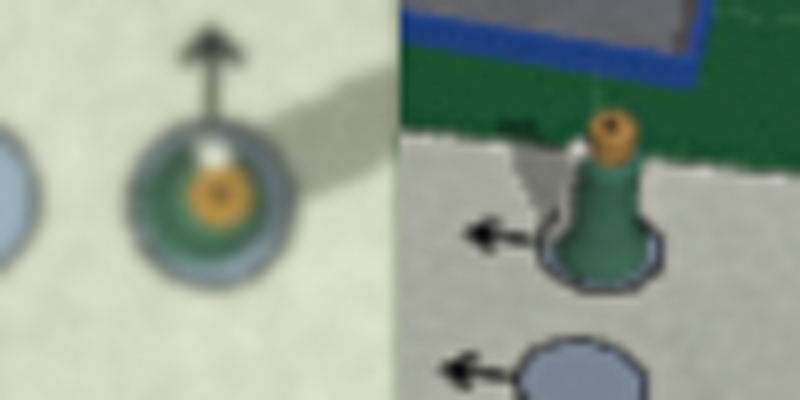

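The crops show green standing centred on spot 0, with its white shoulder mark (212,150) in line with the arrow. Next I refine the red and brown line angles with a model match.

```bash
cat >> h.py <<'E'
def linefit(im,n,c,zf,lo=0,hi=360):
    """az whose projected filler line (visible points) is whitest minus its flanks"""
    p,R,t=cam(n); o=-R.T@t; W=cv2.GaussianBlur(im,(0,0),.6).min(-1).astype(np.float32)
    H=np.arange(1,56,1.5); rs=np.r_[rad(H),np.arange(9.5,14,1)]; hs=np.r_[H,np.full(5,56.)]
    S=[]
    for a in np.arange(0,360,3):
        A=np.radians(a); X=np.stack([c[0]+rs*np.cos(A),c[1]+rs*np.sin(A),zf+hs],1)
        view=o-X; vis=np.where(np.arange(len(rs))<len(H),(view[:,0]*np.cos(A)+view[:,1]*np.sin(A))>0.15*np.linalg.norm(view,axis=1),True)
        q=proj(n,X).astype(np.float32); s=cv2.remap(W,q[:,0:1],q[:,1:2],cv2.INTER_LINEAR)[:,0]
        S.append((np.clip(s-90,0,None)*vis).sum()/(vis.sum()+3))
    S=np.array(S); i=S.argmax(); w=np.array([S[(i+k)%120] for k in range(-5,6)]); w=np.clip(w-.4*S.max(),0,None)
    return round(float(3*i+3*(w*np.arange(-5,6)).sum()/max(w.sum(),1e-6)),1),S.max().round(1)
E
python3 - <<'E'
from h import *
for k,c,z in(("brown",[(579.8,-278.2),(581.6,-277.4)],4),("red",[(578.4,-347.5),(580.3,-347)],4),("green",[(482.8,-72.8),(484.4,-71.2)],15)):
    print(k,[linefit(np.load(f"pics/{n}1.npz")["im"],n,cc,z) for n,cc in zip(("top","side"),c)])
E
```

```text
brown [(150.2, np.float64(61.9)), (159.1, np.float64(45.3))]
red [(0.0, np.float64(0.0)), (112.4, np.float64(11.2))]
green [(13.9, np.float64(46.7)), (1.5, np.float64(32.1))]
```

Request:
arm_command(moves="0 0 0 -2.5 2.8 0 0.5;0 0 0 -2.5 2.8 0 0.5;0 0 0 -2.5 2.8 0 0.5;0 0 0 -2.5 2.8 0 0.5;0 0 0 0 0 2 0.5;0 0 0 0 0 0 0.5")

```text
t: 7.72
tcp_pos: [577.0, -338.6, 136.6]
ee_rot: [-3.139, -0.002, 1.499]
force: [-0.9, 1.7, -1.5]
gripper_width: 42.5
grip_force: 0.0
```

```bash
python3 -c "
from h import *
go(579.4,-347.2,28)"
```

```text
t 7.72 p [ 577.  -338.6  136.6] yaw 85.9 w 42.5 j1,6 [-0.53  1.11] -> cm [-0.84  0.3  10.86] turn z None
```

Request:
arm_command(moves="0 0 0 -0.8 0.3 2 0.5;0 0 0 0 0 3 0.5;0 0 0 0 0 3 0.5;0 0 0 0 0 2 0.5;0 0 0 0 0 0.8 0.5;0 0 0 0 0 0 0;0 0 0 0 0 0 0;0 0 0 0 0 0 0")

```text
t: 8.38
tcp_pos: [579.5, -347.3, 33.9]
ee_rot: [3.14, 0.001, 1.498]
force: [-0.0, 0.8, -0.9]
gripper_width: 26.8
grip_force: 39.3
```

Request:
arm_command(moves="0 0 0 0 0 0 0;0 0 0 0 0 -2 0;0 0 0 0 0 -3 0;0 0 0 0 0 -4 0;0 0 0 0 0 -3 0;0 0 0 0 0 0 0")

```text
t: 8.88
tcp_pos: [581.4, -349.1, 160.5]
ee_rot: [3.131, 0.005, 1.498]
force: [1.5, -0.3, -0.7]
gripper_width: 26.6
grip_force: 39.6
```

```bash
python3 -c "
from h import *
go(485.1,7.3,150,204)"
```

```text
t 8.88 p [ 581.4 -349.1  160.5] yaw 85.8 w 26.6 j1,6 [-0.54  1.1 ] -> cm [ 34.84 -12.21   1.05] turn z -2.063
```

Request:
arm_command(moves="0 0 0 3.5 -1.2 0 0;0 0 0 3.5 -1.2 0 0;0 0 0 3.5 -1.2 0 0;0 0 0 3.5 -1.2 0 0;0 0 0 3.5 -1.2 0 0;0 0 0 3.5 -1.2 0 0;0 0 0 3.5 -1.2 0 0;0 0 0 3.5 -1.2 0 0")

```text
t: 9.55
tcp_pos: [502.7, -59.7, 152.7]
ee_rot: [3.14, -0.0, 1.497]
force: [0.1, 0.9, -0.6]
gripper_width: 26.7
grip_force: 39.7
```

Request:
arm_command(moves="0 0 0 3.5 -1.2 0 0;0 0 0 3.3 -1.2 0 0;0 0 -0.12 0 0 0 0;0 0 -0.12 0 0 0 0;0 0 -0.12 0 0 0 0;0 0 -0.12 0 0 0 0;0 0 -0.12 0 0 0 0;0 0 -0.12 0 0 0 0")

```text
t: 10.22
tcp_pos: [484.5, 8.5, 152.7]
ee_rot: [3.14, 0.001, 2.224]
force: [0.7, -0.5, -0.7]
gripper_width: 26.7
grip_force: 39.6
```

Request:
arm_command(moves="0 0 -0.12 0 0 0 0;0 0 -0.12 0 0 0 0;0 0 -0.12 0 0 0 0;0 0 -0.12 0 0 0 0;0 0 -0.12 0 0 1 0;0 0 -0.12 0 0 1 0;0 0 -0.12 0 0 1 0;0 0 -0.12 0 0 1 0")

```text
t: 10.88
tcp_pos: [484.6, 8.4, 112.3]
ee_rot: [3.142, 0.002, -3.1]
force: [0.4, -0.3, 0.2]
gripper_width: 26.7
grip_force: 39.7
```

Request:
arm_command(moves="0 0 -0.12 0 0 1 0;0 0 -0.12 0 0 1 0;0 0 -0.12 0 0 1 0;0 0 0 0 0 0 0;0 0 0 0 0 0 0")

```text
t: 11.3
tcp_pos: [484.1, 8.4, 82.3]
ee_rot: [3.141, -0.0, -2.749]
force: [-0.3, -0.9, -0.9]
gripper_width: 27.0
grip_force: 39.7
```

```bash
python3 - <<'E'
from h import *
im,d=cap("side","r1"); o=arm.get_obs(); p=np.array(o["tcp_pos"]); P=cloud("side",d)
hsv=cv2.cvtColor(im,cv2.COLOR_BGR2HSV)
m=(np.hypot(P[...,0]-p[0],P[...,1]-p[1])<30)&((hsv[...,0]<8)|(hsv[...,0]>172))&(hsv[...,1]>120)&(P[...,2]>25)
print(m.sum(),np.percentile(P[m][:,2],[2,10,50,98]).round(1))
u,v=proj("side",[p])[0].astype(int); cv2.imwrite("pics/r1c.png",cv2.resize(im[v-30:v+30,u-40:u+40],(640,480),interpolation=cv2.INTER_CUBIC))
go(485.1,7.3,45,204)
E
```

```text
73 [ 58.1  62.8  68.5 107.8]
t 11.35 p [484.5   8.4  82.7] yaw -157.5 w 26.2 j1,6 [ 0.02 -0.37] -> cm [-0.01 -0.13  3.77] turn z -6.31
```

View pics/r1c.png

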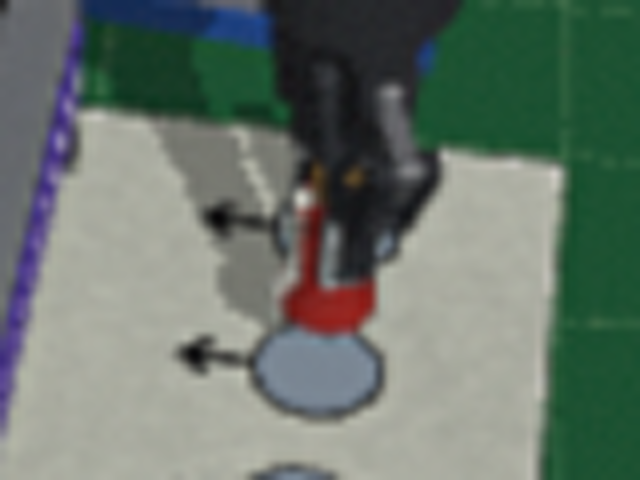

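The red handle is held over spot 1, with its underside about 26 mm below the TCP and the white sliver at its left edge (303,195), so the line is near +x. I lower it and check from the top.

Request:
arm_command(moves="0 0 0 0 -0.1 2 0;0 0 0 0 0 1.5 0;0 0 0 0 0 0.5 0;0 0 0 0 0 0.1 0;0 0 0 0 0 0 0.5;0 0 0 0 0 0 0.5;0 0 0 0 0 0 0.5;0 0 0 0 0 -2 0.5")

```text
t: 12.02
tcp_pos: [483.0, 7.4, 59.1]
ee_rot: [3.14, -0.004, -2.746]
force: [-0.7, -0.4, -0.4]
gripper_width: 43.0
grip_force: 0.0
```

Request:
arm_command(moves="0 0 0 0 0 -4 0.5;0 0 0 0 0 -4 0.5;0 0 0 0 0 -2 0.5;0 0 0 0 -4 0 0.5;0 0 0 0 -4 0 0.5;0 0 0 0 -4 0 0.5;0 0 0 0 -4 0 0.5;0 0 0 0 0 0 0.5")

```text
t: 12.68
tcp_pos: [549.1, -145.8, 161.1]
ee_rot: [-3.138, 0.002, -2.75]
force: [-0.6, 1.7, -1.2]
gripper_width: 42.7
grip_force: 0.0
```

```bash
cat >> h.py <<'E'
def stage(tag,spots=(("s0",482.8,-72.8),("s1",485.2,7.3),("s2",487.7,87.5))):
    ims={n:cap(n,tag+n) for n in("top","side")}
    for k,x,y in spots: print(k,fit(ims,(x,y),15),"line top",linefit(ims["top"][0],"top",(x,y),15),"side",linefit(ims["side"][0],"side",(x+1.6,y+1.6),15))
    a=ims["top"][0][225:275,220:320]; cv2.imwrite(f"pics/{tag}c.png",cv2.resize(a,(800,400),interpolation=cv2.INTER_CUBIC)); return ims
E
python3 - <<'E'
from h import *
ims=stage("st1"); print("brown",fit(ims,(580,-277.5),4)); go(580.6,-277.8,28)
E
```

```text
s0 {'top': (array([nan, nan]), 15, 0, None), 'side': (array([484.5, -72. ]), 70, 4, 11.7)} line top (13.9, np.float64(48.3)) side (1.6, np.float64(32.0))
s1 {'top': (array([nan, nan]), 8, 0, None), 'side': (array([486.8,   7.3]), 81, 7, 30.7)} line top (21.2, np.float64(46.2)) side (9.3, np.float64(36.9))
s2 {'top': (array([nan, nan]), 0, 0, None), 'side': (array([nan, nan]), 0, 0, None)} line top (249.0, np.float64(42.8)) side (11.9, np.float64(43.0))
brown {'top': (array([nan, nan]), 0, 0, None), 'side': (array([ 582.3, -277.4]), 64, 17, 156.0)}
t 12.78 p [ 546.6 -141.6  160.8] yaw -157.5 w 42.5 j1,6 [-0.25 -0.65] -> cm [  2.07 -13.88  13.28] turn z None
```

View pics/st1c.png

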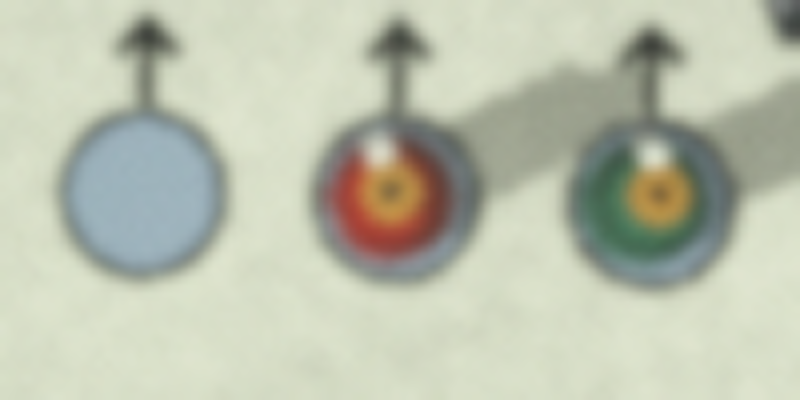

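The picture shows green aligned with its arrow and red (white mark at (379,150)) about 15° too far counter-clockwise and 2 mm to the left. I fix red after brown.

Request:
arm_command(moves="0 0 0 0.5 -3.5 0 0.5;0 0 0 0.5 -3.5 0 0.5;0 0 0 0.5 -3.5 0 0.5;0 0 0 0.6 -3.4 0 0.5;0 0 0 0 0 2 0.5;0 0 0 0 0 0 0.5")

```text
t: 13.28
tcp_pos: [579.5, -276.3, 138.1]
ee_rot: [3.138, -0.003, -2.747]
force: [-0.3, 1.0, -1.3]
gripper_width: 42.6
grip_force: 0.0
```

```bash
python3 -c "
from h import *
imaging.capture('top');go(580.6,-277.8,28)"
```

```text
t 13.33 p [ 579.3 -275.2  139.3] yaw -157.3 w 42.6 j1,6 [-0.44 -0.84] -> cm [-0.02 -0.29 11.13] turn z None
```

Request:
arm_command(moves="0 0 0 0 -0.2 2 0.5;0 0 0 0 0 3 0.5;0 0 0 0 0 3 0.5;0 0 0 0 0 2.2 0.5;0 0 0 0 0 0.8 0.5;0 0 0 0 0 0 0.5;0 0 0 0 0 0 0;0 0 0 0 0 0 0")

```text
t: 14.0
tcp_pos: [582.6, -278.1, 33.0]
ee_rot: [-3.14, 0.002, -2.745]
force: [0.8, -1.1, 0.0]
gripper_width: 27.0
grip_force: 39.3
```

Request:
arm_command(moves="0 0 0 0 0 0 0;0 0 0 0 0 0 0;0 0 0 0 0 -2 0;0 0 0 0 0 -3 0;0 0 0 0 0 -4 0;0 0 0 0 0 -3 0;0 0 0 0 0 0 0;0 0 0 0 0 0 0")

```text
t: 14.67
tcp_pos: [582.6, -279.0, 153.6]
ee_rot: [-3.138, 0.003, -2.746]
force: [-0.9, -0.2, -1.2]
gripper_width: 26.7
grip_force: 39.6
```

```bash
python3 -c "
from h import *
go(487.7,87.5,150,47)"
```

```text
t 14.67 p [ 582.6 -279.   153.6] yaw -157.3 w 26.7 j1,6 [-0.45 -0.84] -> cm [-5.38 37.47  0.36] turn z -3.566
```

Request:
arm_command(moves="0 0 0 -0.5 3.7 0 0;0 0 0 -0.5 3.7 0 0;0 0 0 -0.5 3.7 0 0;0 0 0 -0.5 3.7 0 0;0 0 0 -0.5 3.7 0 0;0 0 0 -0.5 3.7 0 0;0 0 0 -0.5 3.7 0 0;0 0 0 -0.5 3.7 0 0")

```text
t: 15.33
tcp_pos: [502.5, 11.6, 149.7]
ee_rot: [3.141, -0.002, -2.746]
force: [0.6, -0.4, -0.2]
gripper_width: 26.8
grip_force: 39.8
```

Request:
arm_command(moves="0 0 0 -0.6 3.7 0 0;0 0 0 -0.8 3.7 0 0;0 0 0.12 0 0 0 0;0 0 0.12 0 0 0 0;0 0 0.12 0 0 0 0;0 0 0.12 0 0 0 0;0 0 0.12 0 0 0 0;0 0 0.12 0 0 0 0")

```text
t: 16.0
tcp_pos: [487.5, 83.8, 149.7]
ee_rot: [-3.141, -0.002, 2.812]
force: [0.7, -0.1, -1.2]
gripper_width: 27.0
grip_force: 39.8
```

Request:
arm_command(moves="0 0 0.12 0 0 0 0;0 0 0.12 0 0 0 0;0 0 0.12 0 0 0 0;0 0 0.12 0 0 0 0;0 0 0.12 0 0 0 0;0 0 0.12 0 0 0 0;0 0 0.12 0 0 0 0;0 0 0.12 0 0 0 0")

```text
t: 16.67
tcp_pos: [487.6, 83.7, 149.7]
ee_rot: [-3.139, -0.0, 1.852]
force: [0.3, -0.6, -1.6]
gripper_width: 26.9
grip_force: 39.8
```

Request:
arm_command(moves="0 0 0.12 0 0 1 0;0 0 0.12 0 0 1 0;0 0 0.12 0 0 1 0;0 0 0.12 0 0 1 0;0 0 0.12 0 0 1 0;0 0 0.12 0 0 1 0;0 0 0.12 0 0 1 0;0 0 0.12 0 0 0 0")

```text
t: 17.33
tcp_pos: [486.3, 83.5, 78.0]
ee_rot: [-3.138, 0.004, 0.892]
force: [-0.9, -0.7, -0.7]
gripper_width: 26.8
grip_force: 39.8
```

```bash
python3 - <<'E'
from h import *
im,d=cap("side","b1"); o=arm.get_obs(); p=np.array(o["tcp_pos"]); P=cloud("side",d)
u,v=proj("side",[p])[0].astype(int); cv2.imwrite("pics/b1c.png",cv2.resize(im[v-30:v+30,u-40:u+40],(640,480),interpolation=cv2.INTER_CUBIC))
m=(np.hypot(P[...,0]-p[0],P[...,1]-p[1])<24)&(P[...,2]>25); print(np.percentile(P[m][:,2],[1,5,10]).round(1))
go(487.7,87.5,45,47)
E
```

```text
[52.5 58.  62.1]
t 17.38 p [486.7  83.5  78.8] yaw 50.6 w 26.8 j1,6 [0.17 2.43] -> cm [ 0.37 -0.17  3.38] turn z 0.063
```

Request:
arm_command(moves="0 0 0.06 0.3 -0.2 2 0;0 0 0 0 0 1 0;0 0 0 0 0 0.4 0;0 0 0 0 0 0.2 0;0 0 0 0 0 0 0.5;0 0 0 0 0 0 0.5;0 0 0 0 0 0 0.5;0 0 0 0 0 -2 0.5")

```text
t: 18.05
tcp_pos: [487.1, 87.2, 63.1]
ee_rot: [-3.139, 0.003, 0.838]
force: [-0.1, -0.3, -1.3]
gripper_width: 42.5
grip_force: 0.0
```

Request:
arm_command(moves="0 0 0 0 0 -4 0.5;0 0 0 0 0 -4 0.5;0 0 0 0 0 -2 0.5;0 0 0 0 -4 0 0.5;0 0 0 0 -4 0 0.5;0 0 0 0 -4 0 0.5;0 0 0 0 0 0 0.5;0 0 0 0 0 0 0.5")

```text
t: 18.72
tcp_pos: [398.6, 169.0, 165.9]
ee_rot: [3.141, -0.002, 0.842]
force: [-0.3, -0.4, -0.1]
gripper_width: 42.8
grip_force: 0.0
```

```bash
python3 - <<'E'
from h import *
ims=stage("st2"); go(485,7.3,150,0)
E
```

```text
s0 {'top': (array([nan, nan]), 17, 0, None), 'side': (array([484.6, -71.7]), 78, 0, None)} line top (9.6, np.float64(23.6)) side (4.0, np.float64(10.5))
s1 {'top': (array([nan, nan]), 10, 0, None), 'side': (array([486. ,   7.9]), 85, 6, 24.9)} line top (20.6, np.float64(26.7)) side (12.9, np.float64(29.9))
s2 {'top': (array([nan, nan]), 16, 0, None), 'side': (array([489.3,  86.8]), 84, 6, 13.7)} line top (5.3, np.float64(41.4)) side (349.4, np.float64(47.9))
t 18.82 p [400.2 167.9 165.6] yaw 48.1 w 42.6 j1,6 [0.4 2.7] -> cm [-6.28 17.05  1.56] turn z 0.839
```

View pics/st2c.png

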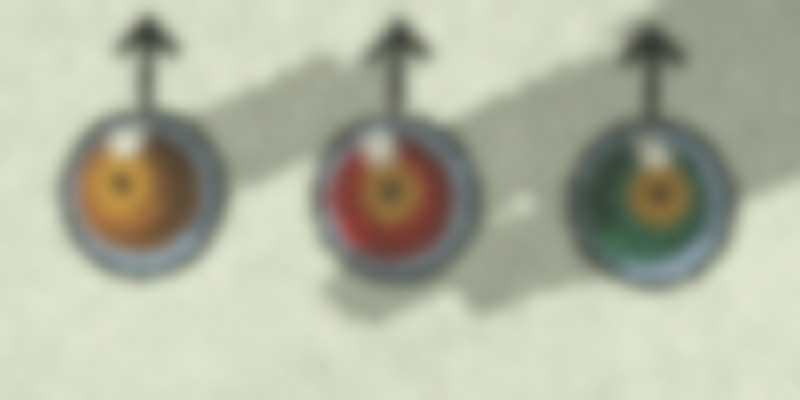

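Brown (white mark (124,140)) and green are aligned. Red still needs about -14°, so I regrasp it and turn it.

Request:
arm_command(moves="0 0 0 -0.8 2.1 0 0.5;0 0 0 -0.8 2.1 0 0.5;0 0 0 -0.8 2.1 0 0.5;0 0 0 -0.8 2.1 0 0.5;0 0 0 -0.8 2.1 0.4 0.5;0 0 0 -0.8 2.1 0.4 0.5;0 0 0 -0.8 2.1 0.4 0.5;0 0 0 -0.7 2.2 0.4 0.5")

```text
t: 19.48
tcp_pos: [484.0, 5.4, 148.8]
ee_rot: [3.141, -0.0, 0.836]
force: [0.3, 0.1, -0.3]
gripper_width: 42.8
grip_force: 0.0
```

Request:
arm_command(moves="0 0 0 0 0 0 0.5;0 0 0 0 0 0 0.5")

```text
t: 19.65
tcp_pos: [483.7, 6.0, 148.5]
ee_rot: [-3.141, 0.0, 0.834]
force: [-0.3, -0.4, 0.6]
gripper_width: 42.8
grip_force: 0.0
```

```bash
python3 -c "
from h import *
go(485,8.8,43)"
```

```text
t 19.65 p [483.7   6.  148.5] yaw 47.8 w 42.8 j1,6 [0.01 2.32] -> cm [ 0.29 -0.1  10.55] turn z None
```

Request:
arm_command(moves="0 0 0 0.3 -0.1 2 0.5;0 0 0 0 0 3 0.5;0 0 0 0 0 3 0.5;0 0 0 0 0 2 0.5;0 0 0 0 0 0.5 0.5;0 0 0 0 0 0 0;0 0 0 0 0 0 0;0 0 0 0 0 0 0")

```text
t: 20.32
tcp_pos: [485.3, 10.9, 45.3]
ee_rot: [3.14, -0.002, 0.838]
force: [-0.3, 0.9, -1.2]
gripper_width: 26.6
grip_force: 39.5
```

Request:
arm_command(moves="0 0 0 0 0 0 0;0 0 0 0 0 -0.3 0;0 0 0.12 0 0 0 0;0 0 0.12 -0.1 0.1 0 0;0 0 0 0 0 0 0;0 0 0 0 0 0.2 0;0 0 0 0 0 0 0.5;0 0 0 0 0 0 0.5")

```text
t: 20.98
tcp_pos: [484.3, 9.5, 45.1]
ee_rot: [-3.142, -0.0, 0.601]
force: [0.4, -0.3, -0.2]
gripper_width: 42.8
grip_force: 0.0
```

Request:
arm_command(moves="0 0 0 0 0 0 0.5;0 0 0 0 0 -2 0.5;0 0 0 0 0 -4 0.5;0 0 0 0 0 -4 0.5;0 0 0 -2 -3.5 0 0.5;0 0 0 -2 -3.5 0 0.5;0 0 0 -2 -3.5 0 0.5;0 0 0 -2 -3.5 0 0.5")

```text
t: 21.65
tcp_pos: [337.8, 80.4, 145.1]
ee_rot: [-3.142, -0.001, 0.598]
force: [0.2, 0.8, 0.4]
gripper_width: 42.8
grip_force: 0.0
```

```bash
python3 - <<'E'
from h import *
ims=stage("st3"); go(494.5,286,150,79)
E
```

```text
s0 {'top': (array([nan, nan]), 12, 0, None), 'side': (array([484.3, -71.2]), 75, 2, 9.8)} line top (13.8, np.float64(45.3)) side (1.5, np.float64(33.4))
s1 {'top': (array([nan, nan]), 13, 0, None), 'side': (array([484.8,   7.9]), 76, 3, 12.5)} line top (11.6, np.float64(45.8)) side (357.8, np.float64(35.9))
s2 {'top': (array([nan, nan]), 16, 0, None), 'side': (array([488.9,  86.6]), 76, 7, 12.5)} line top (5.2, np.float64(38.3)) side (349.4, np.float64(46.3))
t 21.75 p [334.   80.9 144.8] yaw 34.5 w 42.9 j1,6 [0.24 2.78] -> cm [24.84 -7.82 -0.52] turn z -0.777
```

View pics/st3c.png

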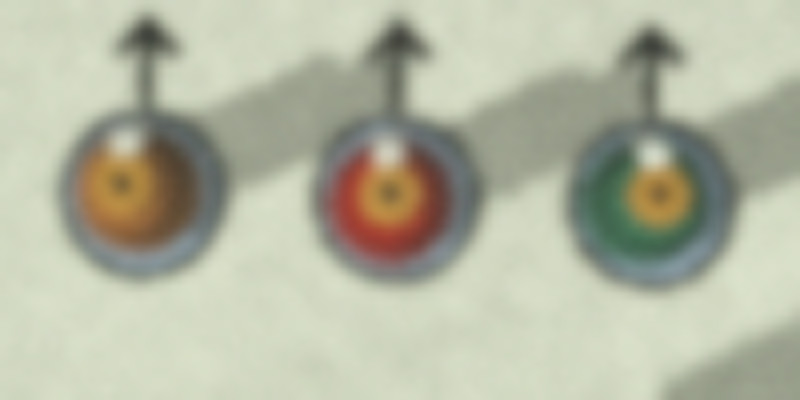

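All three now stand on their spots, aligned with the arrows. Next is the fader.

Request:
arm_command(moves="0 0 0 3.1 -1 0 0.5;0 0 0 3.1 -1 0 0.5;0 0 0 3.1 -1 0 0.5;0 0 0 3.1 -1 0 0.5;0 0 0 3.1 -1 0 0.5;0 0 0 3.1 -1 0 0.5;0 0 0 3.1 -1 0 0.5;0 0 0 3.1 -1 0 0.5")

```text
t: 22.42
tcp_pos: [500.5, 287.2, 144.7]
ee_rot: [-3.142, -0.0, 0.599]
force: [1.3, -0.1, -0.3]
gripper_width: 42.3
grip_force: 0.0
```

Request:
arm_command(moves="0 0 -0.12 0 0 0 0.5;0 0 -0.12 0 0 0 0.5;0 0 -0.12 0 0 0 0.5;0 0 -0.12 0 0 0 0.5;0 0 -0.12 0 0 0 0.5;0 0 -0.12 0 0 0 0.5;0 0 -0.05 0 0 0 0.5;0 0 0 0 0 0 0.5")

```text
t: 23.08
tcp_pos: [499.7, 285.7, 144.8]
ee_rot: [3.142, -0.0, 1.371]
force: [-0.4, -0.7, 0.7]
gripper_width: 42.4
grip_force: 0.0
```

```bash
python3 -c "
from h import *
imaging.capture('side');go(494.3,285,62,78.8)"
```

```text
t 23.13 p [499.6 285.7 144.8] yaw 78.3 w 42.5 j1,6 [0.52 2.29] -> cm [-0.18 -0.51  8.28] turn z -0.008
```

Request:
arm_command(moves="0 0 0 -0.2 -0.5 2 0.5;0 0 0 0 0 3 0.5;0 0 0 0 0 2 0.5;0 0 0 0 0 1.2 0.5;0 0 0 0 0 0 0.5;0 0 0 0 0 0 0;0 0 0 0 0 0 0;0 0 0 0 0 0 0", grip_force=20)

```text
t: 23.8
tcp_pos: [494.7, 285.2, 64.2]
ee_rot: [3.14, -0.001, 1.367]
force: [0.5, -0.3, -2.0]
gripper_width: 13.2
grip_force: 23.1
```

Request:
arm_command(moves="0 0 0 0 0 0 0;0 0 0 0 0 0 0;0 0 0 0 0 0 0")

```text
t: 24.05
tcp_pos: [494.7, 285.2, 64.1]
ee_rot: [3.14, -0.001, 1.368]
force: [0.4, -0.8, 5.8]
gripper_width: 13.0
grip_force: 24.1
```

```bash
python3 -c "
from h import *
imaging.capture('side');go(494.3+24.5*.981,285-24.5*.195,62,78.8)"
```

```text
t 24.1 p [494.7 285.2  64.1] yaw 78.4 w 13.3 j1,6 [0.52 2.3 ] -> cm [-0.01  2.41  0.21] turn z -0.008
```

Request:
arm_command(moves="0 0 0 0 0.6 0 0;0 0 0 0 0.6 0 0;0 0 0 0 0.6 0 0;0 0 0 0 0.65 0 0;0 0 0 0 0 0 0;0 0 0 0 0 0 0.3;0 0 0 0 0 0 0.3;0 0 0 0 0 -1 0.3")

```text
t: 24.77
tcp_pos: [516.6, 279.3, 71.6]
ee_rot: [-3.139, 0.002, 1.368]
force: [-0.9, -1.6, -0.5]
gripper_width: 25.8
grip_force: 0.0
```

Request:
arm_command(moves="0 0 0 0 0 -3 0.3;0 0 0 0 0 -3 0.3;0 0 0 0 0 -3 0;0 0 0 -2 -4 0 0;0 0 0 -2 -4 0 0;0 0 0 -2 -4 0 0;0 0 0 -2 -4 0 0;0 0 0 0 0 0 0")

```text
t: 25.43
tcp_pos: [349.1, 233.4, 162.9]
ee_rot: [-3.137, 0.004, 1.369]
force: [-0.4, 0.0, -0.4]
gripper_width: -0.1
grip_force: 0.0
```

```bash
cat >> h.py <<'E'
def ctrl(tag):
    e=np.array([.981,-.195])
    for nm in("top","side"):
        im,d=cap(nm,tag+nm); hsv=cv2.cvtColor(im,cv2.COLOR_BGR2HSV); P=cloud(nm,d)
        box=(P[...,0]>440)&(P[...,0]<620)&(P[...,1]>225)&(P[...,1]<410)&(P[...,2]>48)
        gm=box&(hsv[...,0]>45)&(hsv[...,0]<75)&(hsv[...,1]>120)&(hsv[...,2]>80); c=np.argwhere(gm).mean(0) if gm.any() else (0,0)
        G=onplane(nm,c[1],c[0],55); t=box&(P[...,2]>68)&(P[...,2]<110)
        print(nm,"green",gm.sum(),G.round(1),"s",(G[:2]@e).round(1))
        w=box&(hsv[...,1]<70)&(hsv[...,2]>140)&(P[...,1]<310)&(P[...,2]>66); c=np.argwhere(w)
        if len(c): c=c.mean(0); W=onplane(nm,c[1],c[0],76); print("  capline",w.sum(),W.round(1),"s",(W[:2]@e).round(1))
        n,l,ss,ce=cv2.connectedComponentsWithStats(t.astype(np.uint8))
        for i in range(1,n):
            if ss[i,4]>4: q=P[l==i]; print("  high",ss[i,4],q.mean(0).round(1),q.max(0).round(),"s",(q[:,:2].mean(0)@e).round(1))
        u,v=proj(nm,[525,318,60])[0].astype(int); cv2.imwrite(f"pics/{tag}{nm}c.png",cv2.resize(im[v-35:v+35,u-35:u+35],(560,560),interpolation=cv2.INTER_CUBIC))
E
python3 -c "
from h import *
ctrl('k1');go(500,370,80)"
```

```text
top green 13 [515.  267.3  55. ] s 453.1
  capline 11 [520.3 282.8  76. ] s 455.2
  high 25 [529.1 362.9  83.9] [537. 368.  91.] s 448.3
  high 63 [518.6 278.2  76.4] [526. 291.  81.] s 454.5
side green 9 [520.4 294.8  55. ] s 453.0
  capline 8 [519.4 280.5  76. ] s 454.9
  high 43 [519.9 282.9  74.2] [528. 293.  79.] s 454.8
  high 27 [529.8 367.1  81.7] [536. 371.  88.] s 448.1
t 25.53 p [355.6 236.7 164. ] yaw 78.4 w 0.1 j1,6 [0.59 2.36] -> cm [15.96 11.47  8.4 ] turn z None
```

View pics/k1topc.png

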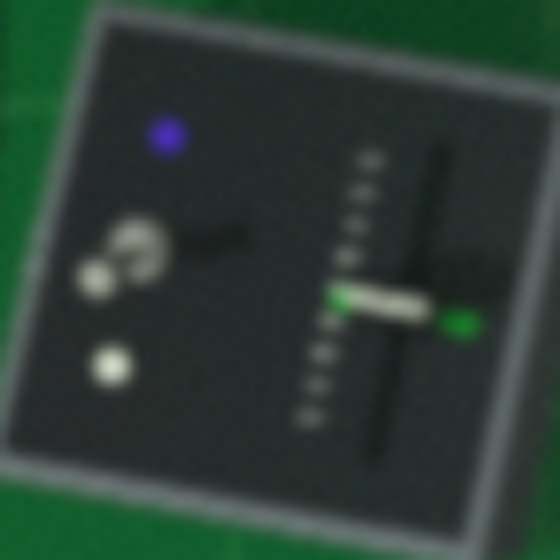

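The crop shows the cap's white line at (385,303) almost over the green stubs (340,298) and (460,322). Both cameras put it about 1.7 mm beyond the line, so I nudge it back.

```bash
python3 -c "
from h import *
go(518.6,280,63,78.8)"
```

```text
t 25.53 p [355.6 236.7 164. ] yaw 78.4 w 0.1 j1,6 [0.59 2.36] -> cm [ 7.52 15.1  10.1 ] turn z -0.006
```

Request:
arm_command(moves="0 0 0 2 4 0 0.4;0 0 0 2 4 0 0.4;0 0 0 2 4 0 0.4;0 0 0 1.7 3.9 0 0.4;0 0 0 0 0 2 0.4;0 0 0 0 0 2 0.4;0 0 0 0 0 0 0.4;0 0 0 0 0 0 0.4")

```text
t: 26.2
tcp_pos: [518.5, 277.5, 122.1]
ee_rot: [-3.14, 0.001, 1.367]
force: [-0.2, 0.4, 1.2]
gripper_width: 34.0
grip_force: 0.0
```

```bash
python3 -c "
from h import *
go(518.6,280,63,78.8)"
```

```text
t 26.2 p [518.5 277.5 122.1] yaw 78.3 w 34.0 j1,6 [0.49 2.27] -> cm [ 0.25 -0.04  5.91] turn z -0.008
```

Request:
arm_command(moves="0 0 0 0.2 0 2 0.4;0 0 0 0 0 2 0.4;0 0 0 0 0 1.5 0.4;0 0 0 0 0 0.3 0.4;0 0 0 0 0 0 0.4;0 0 0 0 0 0 0;0 0 0 0 0 0 0;0 0 0 0 0 0 0")

```text
t: 26.87
tcp_pos: [519.8, 280.3, 66.8]
ee_rot: [3.14, -0.002, 1.368]
force: [-0.6, -0.7, 6.8]
gripper_width: 13.5
grip_force: 22.8
```

Request:
arm_command(moves="0 0 0 0 0 0 0;0 0 0 0 -0.16 0 0;0 0 0 0 0 0 0;0 0 0 0 0 0 0;0 0 0 0 0 0 0.3;0 0 0 0 0 0 0.3;0 0 0 0 0 -1 0.3;0 0 0 0 0 -3 0.3")

```text
t: 27.53
tcp_pos: [515.0, 278.8, 102.3]
ee_rot: [-3.136, 0.004, 1.368]
force: [0.2, 0.1, 0.2]
gripper_width: 25.5
grip_force: 0.0
```

Request:
arm_command(moves="0 0 0 0 0 -3 0;0 0 0 0 0 -3 0;0 0 0 -2 -4 0 0;0 0 0 -2 -4 0 0;0 0 0 -2 -4 0 0;0 0 0 0 -4 0 0;0 0 0 0 0 0 0;0 0 0 0 0 0 0")

```text
t: 28.2
tcp_pos: [355.9, 256.0, 166.2]
ee_rot: [3.141, -0.001, 1.37]
force: [1.1, -0.0, 0.9]
gripper_width: -0.4
grip_force: 0.0
```

```bash
python3 -c "
from h import *
ctrl('k2');stage('st4');go(490,371,150,168.8)"
```

```text
top green 12 [515.4 267.5  55. ] s 453.5
  capline 15 [519.  282.9  76. ] s 454.0
  high 26 [529.  362.9  83.8] [537. 368.  90.] s 448.2
  high 62 [517.5 278.8  76.5] [526. 291.  82.] s 453.3
side green 9 [520.4 294.8  55. ] s 453.0
  capline 8 [518.7 280.8  76. ] s 454.1
  high 47 [518.7 283.1  73.6] [526. 294.  78.] s 453.6
  high 27 [529.8 366.8  81.3] [536. 371.  89.] s 448.2
s0 {'top': (array([nan, nan]), 17, 0, None), 'side': (array([484.3, -71.6]), 74, 0, None)} line top (9.7, np.float64(22.0)) side (4.2, np.float64(10.4))
s1 {'top': (array([nan, nan]), 10, 0, None), 'side': (array([485.2,   7.3]), 76, 0, None)} line top (10.0, np.float64(22.9)) side (359.6, np.float64(17.5))
s2 {'top': (array([nan, nan]), 14, 0, None), 'side': (array([489. ,  86.6]), 80, 6, 12.9)} line top (5.3, np.float64(39.9)) side (349.5, np.float64(48.5))
t 28.4 p [358.4 256.2 165.2] yaw 78.3 w 0.1 j1,6 [0.62 2.39] -> cm [13.91 10.57  1.52] turn z -1.579
```

Request:
arm_command(moves="0 0 0 2.8 2.2 0.4 0;0 0 0 2.8 2.2 0.4 0;0 0 0 2.8 2.2 0.4 0;0 0 0 2.8 2.2 0.4 0;0 0 0 2.8 2.1 0 0;0 0 0 0 0 2 0;0 0 0 0 0 0 0;0 0 0 0 0 0 0")

```text
t: 29.07
tcp_pos: [492.1, 370.0, 127.1]
ee_rot: [-3.139, 0.003, 1.367]
force: [-0.4, 0.2, 0.5]
gripper_width: 0.2
grip_force: 0.0
```

```bash
python3 -c "
from h import *
go(493.6,371.1,74,78.8)"
```

```text
t 29.07 p [492.1 370.  127.1] yaw 78.3 w 0.2 j1,6 [0.64 2.42] -> cm [0.14 0.13 5.31] turn z -0.008
```

Down, then push 30 mm to controller x of about -14.

Request:
arm_command(moves="0 0 0 0.1 0.1 2 0;0 0 0 0 0 2 0;0 0 0 0 0 1.3 0;0 0 0 0 0 0 0;0 0 0 0 0.8 0 0;0 0 0 0 0.8 0 0;0 0 0 0 0.8 0 0;0 0 0 0 0.7 0 0")

```text
t: 29.73
tcp_pos: [525.7, 365.8, 77.9]
ee_rot: [3.14, -0.002, 1.367]
force: [0.0, -0.5, 0.4]
gripper_width: -0.4
grip_force: 0.2
```

Request:
arm_command(moves="0 0 0 0 0 0 0;0 0 0 0 0 0 0")

```text
t: 29.9
tcp_pos: [524.9, 365.4, 76.5]
ee_rot: [3.141, -0.001, 1.367]
force: [-0.3, 0.5, -0.1]
gripper_width: 0.0
grip_force: 0.0
```

```bash
cat >> h.py <<'E'
def tog():
    e=np.array([.981,-.195])
    for nm in("side","top"):
        im,d=imaging.capture(nm); P=cloud(nm,d); s=P[...,:2]@e-456.8; l=P[...,0]*.195+P[...,1]*.981-460.3
        m=(np.abs(l)<11)&(np.abs(s)<26)&(P[...,2]>76)&(P[...,2]<96)&(d>0); 
        print(nm,m.sum(),"s of bat top",np.percentile(s[m],[5,50,95]).round(1) if m.any() else None)
E
python3 -c "
from h import *
tog();go(537.7-14*.981,362.3+14*.195,74)
print(arm.get_obs()['force'])"
```

```text
side 51 s of bat top [-23.3  -3.1  12.7]
top 28 s of bat top [-24.4   4.5  12.9]
t 30.0 p [523.9 365.4  76.1] yaw 78.4 w 0.0 j1,6 [0.61 2.38] -> cm [-0.04  0.01  0.21] turn z None
[-1.14366728  0.36535899 -0.16830296]
```

Request:
arm_command(moves="0 0 0 0 -1.5 0 0;0 0 0 0 -1.5 0 0;0 0 0 0 -1 -2 0;0 0 0 0 0 -3 0;0 0 0 0 0 -3 0;0 0 0 -2 -3 0 0;0 0 0 -2 -3 0 0;0 0 0 -2 -3 0 0")

```text
t: 30.67
tcp_pos: [383.4, 332.7, 156.3]
ee_rot: [3.141, -0.001, 1.368]
force: [-0.4, -0.1, 0.4]
gripper_width: 0.4
grip_force: 0.0
```

```bash
python3 -c "
from h import *
tog();ims=stage('st5')
for n in ims: print(n,[ims[n][0][tuple(proj(n,[q])[0].astype(int)[::-1])] for q in ([585,5,50],[540,5,15])])
ctrl('k3')"
```

```text
side 19 s of bat top [ 5.  10.2 13.9]
top 22 s of bat top [ 3.9  9.2 14.4]
s0 {'top': (array([nan, nan]), 18, 0, None), 'side': (array([483.9, -71.5]), 73, 3, 24.4)} line top (13.8, np.float64(47.0)) side (1.5, np.float64(34.5))
s1 {'top': (array([nan, nan]), 9, 0, None), 'side': (array([485. ,   7.4]), 80, 0, None)} line top (9.9, np.float64(22.9)) side (358.9, np.float64(17.7))
s2 {'top': (array([nan, nan]), 15, 0, None), 'side': (array([489.3,  86.3]), 82, 0, None)} line top (2.9, np.float64(15.9)) side (352.1, np.float64(20.0))
top [array([197, 219, 214], dtype=uint8), array([100, 113, 109], dtype=uint8)]
side [array([115, 123, 122], dtype=uint8), array([76, 81, 80], dtype=uint8)]
top green 12 [514.6 264.4  55. ] s 453.2
  capline 15 [519.  282.9  76. ] s 454.0
  high 25 [545.6 359.2  84.6] [552. 363.  91.] s 465.2
  high 62 [517.4 278.7  77. ] [526. 291.  83.] s 453.3
side green 9 [520.4 294.8  55. ] s 453.0
  capline 8 [518.7 280.8  76. ] s 454.1
  high 45 [518.7 283.1  74. ] [526. 295.  80.] s 453.6
  high 27 [546.3 363.4  79.3] [553. 368.  87.] s 465.1
```

View pics/st5side.png

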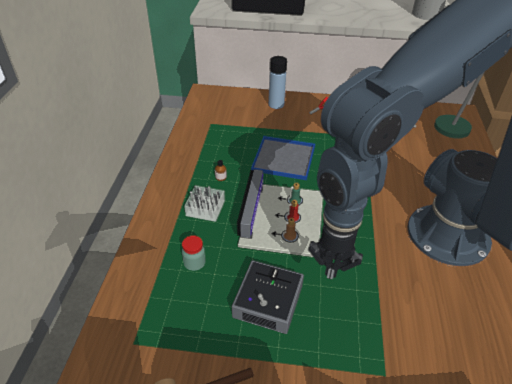

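The side view shows all three handles standing on their spots and the bat leaning away (on). I let the light run while moving to the toggle's far side.

```bash
python3 -c "
from h import *
for i in range(40): imaging.capture('top')
go(582.3,353.5,150,78.8)"
```

```text
t 32.97 p [384.5 333.  156. ] yaw 78.4 w -0.2 j1,6 [0.71 2.49] -> cm [ 6.   18.96  0.6 ] turn z -0.008
```

Request:
arm_command(moves="0 0 0 0.7 2.4 0 0;0 0 0 0.7 2.4 0 0;0 0 0 0.7 2.4 0 0;0 0 0 0.7 2.4 0 0;0 0 0 0.7 2.4 0 0;0 0 0 0.7 2.4 0 0;0 0 0 0.7 2.4 0 0;0 0 0 0.7 2.4 0 0")

```text
t: 33.63
tcp_pos: [585.0, 349.1, 155.8]
ee_rot: [-3.141, 0.0, 1.368]
force: [1.3, 1.8, 0.2]
gripper_width: 0.3
grip_force: 0.0
```

Request:
arm_command(moves="0 0 0 0 0 0 0;0 0 0 0 0 0 0;0 0 0 0 0 0 0;0 0 0 0 0 0 0;0 0 0 0 0 0 0;0 0 0 0 0 0 0;0 0 0 0 0 0 0;0 0 0 0 0 0 0")

```text
t: 34.3
tcp_pos: [583.5, 349.3, 156.3]
ee_rot: [3.141, -0.0, 1.368]
force: [-0.0, -0.7, -0.1]
gripper_width: -0.0
grip_force: 0.0
```

```bash
python3 -c "
from h import *
go(582.3,353.5,74,78.8)"
```

```text
t 34.3 p [583.5 349.3 156.3] yaw 78.4 w -0.0 j1,6 [0.54 2.31] -> cm [ 0.39 -0.2   8.23] turn z -0.007
```

Request:
arm_command(moves="0 0 0 0.2 0 2 0;0 0 0 0.2 0 3 0;0 0 0 0 0 2 0;0 0 0 0 0 1.1 0;0 0 0 0 0 0 0;0 0 0 0 0 0 0;0 0 0 0 0 0 0;0 0 0 0 0 0 0")

```text
t: 34.97
tcp_pos: [585.5, 353.6, 76.7]
ee_rot: [3.14, -0.002, 1.368]
force: [0.2, 0.5, -0.4]
gripper_width: 0.3
grip_force: 0.0
```

```bash
python3 -c "
from h import *
for i in range(30): imaging.capture('top')
stage('st6');go(537.7+14*.981,362.3-14*.195,74)"
```

```text
s0 {'top': (array([nan, nan]), 14, 0, None), 'side': (array([484.3, -70.8]), 76, 4, 2.7)} line top (13.9, np.float64(52.6)) side (1.5, np.float64(35.4))
s1 {'top': (array([nan, nan]), 7, 0, None), 'side': (array([485. ,   7.7]), 80, 4, 5.8)} line top (11.7, np.float64(53.2)) side (357.9, np.float64(37.8))
s2 {'top': (array([nan, nan]), 17, 0, None), 'side': (array([488.9,  86.9]), 86, 7, 9.3)} line top (5.4, np.float64(45.0)) side (349.3, np.float64(48.7))
t 36.57 p [584.6 353.1  75. ] yaw 78.4 w 0.1 j1,6 [0.54 2.32] -> cm [-0.03 -3.38  0.1 ] turn z None
```

Handles are unmoved and have had over 6.5 s of light. I switch the lamp off.

Request:
arm_command(moves="0 0 0 0 -0.9 0 0;0 0 0 0 -0.9 0 0;0 0 0 0 -0.8 0 0;0 0 0 0 -0.8 0 0;0 0 0 0 0 0 0;0 0 0 0 0 0 0;0 0 0 0 1.5 0 0;0 0 0 0 1.5 0 0")

```text
t: 37.23
tcp_pos: [580.6, 354.2, 75.2]
ee_rot: [-3.142, -0.0, 1.369]
force: [0.2, -0.4, 0.6]
gripper_width: -0.0
grip_force: 0.0
```

Request:
arm_command(moves="0 0 0 0 0.5 -2 0;0 0 0 0 0 -3 0;0 0 0 0 0 -3 0;0 0 0 -3 0 0 0;0 0 0 -3 0 0 0;0 0 0 -3 0 0 0;0 0 0 0 0 0 0.5;0 0 0 0 0 0 0.5")

```text
t: 37.9
tcp_pos: [567.6, 263.4, 155.5]
ee_rot: [3.141, -0.0, 1.366]
force: [0.0, -0.3, -0.3]
gripper_width: 23.2
grip_force: 0.0
```

```bash
python3 -c "
from h import *
tog();ctrl('k4');go(487.7,87.5,150)"
```

```text
side 22 s of bat top [-14.3  -9.5  -5.2]
top 0 s of bat top None
top green 14 [524.8 268.9  55. ] s 462.4
  capline 17 [518.7 282.   76. ] s 453.8
  high 61 [517.5 278.7  76.6] [526. 291.  81.] s 453.3
side green 9 [520.4 294.8  55. ] s 453.0
  capline 77 [576.8  45.8  76. ] s 556.9
  high 44 [518.7 282.7  74. ] [526. 294.  78.] s 453.8
  high 27 [529.7 367.1  81.6] [536. 374.  89.] s 448.0
t 38.1 p [567.7 265.6 154.8] yaw 78.4 w 43.1 j1,6 [0.44 2.21] -> cm [-19.05  -4.26   0.48] turn z None
```

Request:
arm_command(moves="0 0 0 -3.2 -0.7 0 0.5;0 0 0 -3.2 -0.7 0 0.5;0 0 0 -3.2 -0.7 0 0.5;0 0 0 -3.2 -0.7 0 0.5;0 0 0 -3.2 -0.7 0 0.5;0 0 0 -3.1 -0.7 0 0.5;0 0 0 0 0 2 0.5;0 0 0 0 0 0 0.5", grip_force=40)

```text
t: 38.77
tcp_pos: [486.5, 85.3, 133.1]
ee_rot: [-3.139, 0.001, 1.367]
force: [0.1, 0.3, -0.9]
gripper_width: 42.6
grip_force: 0.0
```

```bash
python3 -c "
from h import *
imaging.capture('top');go(487.7,87,42)"
```

```text
t 38.82 p [487.2  86.1 134.1] yaw 78.4 w 42.8 j1,6 [0.17 1.95] -> cm [0.1  0.03 9.21] turn z None
```

Request:
arm_command(moves="0 0 0 0.1 0 2 0.5;0 0 0 0 0 3 0.5;0 0 0 0 0 2.5 0.5;0 0 0 0 0 1.5 0.5;0 0 0 0 0 0.2 0.5;0 0 0 0 0 0 0.5;0 0 0 0 0 0 0;0 0 0 0 0 0 0")

```text
t: 39.48
tcp_pos: [489.1, 87.7, 44.2]
ee_rot: [3.14, -0.001, 1.368]
force: [0.2, 0.1, -1.2]
gripper_width: 26.8
grip_force: 39.3
```

Request:
arm_command(moves="0 0 0 0 0 0 0;0 0 0 0 0 0 0;0 0 0 0 0 -2 0;0 0 0 0 0 -4 0;0 0 0 0 0 -4 0;0 0 0 0 0 -1 0;0 0 0 0 0 0 0;0 0 0 0 0 0 0")

```text
t: 40.15
tcp_pos: [488.3, 87.1, 153.4]
ee_rot: [3.14, -0.001, 1.368]
force: [0.2, -1.0, -0.8]
gripper_width: 26.8
grip_force: 39.7
```

```bash
python3 -c "
from h import *
go(578,-345,150)"
```

```text
t 40.15 p [488.3  87.1 153.4] yaw 78.4 w 26.8 j1,6 [0.18 1.95] -> cm [-40.51  17.5    0.34] turn z None
```

Request:
arm_command(moves="0 0 0 -3.4 1.5 0 0;0 0 0 -3.4 1.5 0 0;0 0 0 -3.4 1.5 0 0;0 0 0 -3.4 1.5 0 0;0 0 0 -3.4 1.5 0 0;0 0 0 -3.4 1.5 0 0;0 0 0 -3.4 1.5 0 0;0 0 0 -3.4 1.5 0 0")

```text
t: 40.82
tcp_pos: [549.7, -205.1, 150.8]
ee_rot: [-3.138, -0.001, 1.368]
force: [-0.2, 0.3, -1.0]
gripper_width: 26.9
grip_force: 39.7
```

Request:
arm_command(moves="0 0 0 -3.4 1.4 0 0;0 0 0 -3.4 1.4 0 0;0 0 0 -3.4 1.4 0 0;0 0 0 -3.1 1.3 0 0;0 0 0 0 0 2 0;0 0 0 0 0 3 0;0 0 0 0 0 2 0;0 0 0 0 0 0 0")

```text
t: 41.48
tcp_pos: [574.1, -343.2, 75.9]
ee_rot: [-3.131, -0.004, 1.367]
force: [-0.6, 0.4, -1.1]
gripper_width: 26.8
grip_force: 39.7
```

```bash
python3 -c "
from h import *
imaging.capture('top');go(578,-345,32.5)"
```

```text
t 41.53 p [ 575.3 -343.6   78.8] yaw 78.4 w 26.9 j1,6 [-0.54  1.24] -> cm [-0.08  0.29  4.63] turn z None
```

Request:
arm_command(moves="0 0 0 0 0.2 2 0;0 0 0 0 0 1.5 0;0 0 0 0 0 0.8 0;0 0 0 0 0 0.3 0;0 0 0 0 0 0 0;0 0 0 0 0 0 0;0 0 0 0 0 0 0")

```text
t: 42.12
tcp_pos: [580.3, -345.6, 38.1]
ee_rot: [3.14, 0.0, 1.368]
force: [-0.1, 0.8, -0.8]
gripper_width: 26.8
grip_force: 39.8
```

Request:
arm_command(moves="0 0 0 0 0 0.3 0;0 0 0 0 0 0.2 0;0 0 0 0 0 0 0;0 0 0 0 0 0 0")

```text
t: 42.45
tcp_pos: [580.2, -345.6, 33.2]
ee_rot: [3.14, 0.001, 1.368]
force: [-1.4, 0.7, 7.3]
gripper_width: 26.8
grip_force: 40.3
```

Request:
arm_command(moves="0 0 0 0 0 0 0.5;0 0 0 0 0 0 0.5;0 0 0 0 0 0 0.5;0 0 0 0 0 -2 0.5;0 0 0 0 0 -4 0.5;0 0 0 0 0 -4 0.5;0 0 0 0 0 -1.5 0.5;0 0 0 0 0 0 0.5")

```text
t: 43.12
tcp_pos: [581.7, -346.5, 152.1]
ee_rot: [3.134, 0.002, 1.368]
force: [-0.4, -0.5, 0.3]
gripper_width: 43.2
grip_force: 0.0
```

```bash
python3 -c "
from h import *
go(485.1,7.3,150)"
```

```text
t 43.12 p [ 581.7 -346.5  152.1] yaw 78.4 w 43.2 j1,6 [-0.54  1.24] -> cm [ 32.71 -16.6    0.21] turn z None
```

Request:
arm_command(moves="0 0 0 3.3 -1.7 0 0.5;0 0 0 3.3 -1.7 0 0.5;0 0 0 3.3 -1.7 0 0.5;0 0 0 3.3 -1.7 0 0.5;0 0 0 3.3 -1.7 0 0.5;0 0 0 3.3 -1.7 0 0.5;0 0 0 3.3 -1.7 0 0.5;0 0 0 3.3 -1.7 0 0.5")

```text
t: 43.78
tcp_pos: [498.4, -57.8, 146.1]
ee_rot: [-3.14, -0.0, 1.367]
force: [0.7, 0.6, -0.0]
gripper_width: 42.8
grip_force: 0.0
```

Request:
arm_command(moves="0 0 0 3.3 -1.6 0 0.5;0 0 0 3 -1.4 0 0.5;0 0 0 0 0 2 0.5;0 0 0 0 0 0 0.5;0 0 0 0 0 0 0.5;0 0 0 0 0 0 0.5")

```text
t: 44.28
tcp_pos: [483.0, 7.9, 126.9]
ee_rot: [-3.141, 0.0, 1.367]
force: [0.8, 1.2, -0.4]
gripper_width: 42.7
grip_force: 0.0
```

```bash
python3 -c "
from h import *
ims=stage('st7');print(fit(ims,(579,-345),4));go(485,7.5,44)"
```

```text
s0 {'top': (array([nan, nan]), 0, 0, None), 'side': (array([483.4, -71.6]), 76, 0, None)} line top (0.0, np.float64(0.0)) side (5.1, np.float64(9.7))
s1 {'top': (array([nan, nan]), 0, 0, None), 'side': (array([485.5,   7.2]), 78, 4, 5.6)} line top (0.0, np.float64(0.0)) side (357.9, np.float64(35.7))
s2 {'top': (array([nan, nan]), 0, 0, None), 'side': (array([nan, nan]), 0, 0, None)} line top (0.0, np.float64(0.0)) side (11.9, np.float64(44.3))
{'top': (array([ 578.9, -346.9]), 59, 5, 19.0), 'side': (array([ 580.7, -346.6]), 61, 2, 21.2)}
t 44.38 p [483.5   7.6 127.3] yaw 78.3 w 42.7 j1,6 [0.02 1.79] -> cm [0.02 0.15 8.33] turn z None
```

Request:
arm_command(moves="0 0 0 0 0.1 2 0.5;0 0 0 0 0 3 0.5;0 0 0 0 0 2 0.5;0 0 0 0 0 1.2 0.5;0 0 0 0 0 0.2 0.5;0 0 0 0 0 0 0.5;0 0 0 0 0 0 0;0 0 0 0 0 0 0")

```text
t: 45.05
tcp_pos: [484.9, 8.0, 44.1]
ee_rot: [3.14, -0.0, 1.367]
force: [-0.9, -0.8, -0.4]
gripper_width: 26.8
grip_force: 39.3
```

Request:
arm_command(moves="0 0 0 0 0 0 0;0 0 0 0 0 0 0;0 0 0 0 0 -2 0;0 0 0 0 0 -4 0;0 0 0 0 0 -4 0;0 0 0 0 0 -1 0;0 0 0 0 0 0 0;0 0 0 0 0 0 0")

```text
t: 45.72
tcp_pos: [484.3, 8.3, 153.4]
ee_rot: [3.14, -0.0, 1.368]
force: [0.1, 0.0, -1.4]
gripper_width: 27.0
grip_force: 39.8
```

```bash
python3 -c "
from h import *
go(572,-272,150)"
```

```text
t 45.72 p [484.3   8.3 153.4] yaw 78.4 w 27.0 j1,6 [0.02 1.79] -> cm [-25.69  14.24   0.34] turn z None
```

Request:
arm_command(moves="0 0 0 -3.2 1.8 0 0;0 0 0 -3.2 1.8 0 0;0 0 0 -3.2 1.8 0 0;0 0 0 -3.2 1.8 0 0;0 0 0 -3.2 1.8 0 0;0 0 0 -3.2 1.8 0 0;0 0 0 -3.2 1.7 0 0;0 0 0 -3.2 1.7 0 0")

```text
t: 46.38
tcp_pos: [570.8, -272.5, 150.6]
ee_rot: [-3.138, -0.001, 1.368]
force: [0.6, 0.3, -0.4]
gripper_width: 26.5
grip_force: 39.7
```

Request:
arm_command(moves="0 0 0 0 0 2 0;0 0 0 0 0 3 0;0 0 0 0 0 2 0;0 0 0 0 0 0 0;0 0 0 0 0 0 0;0 0 0 0 0 0 0")

```text
t: 46.88
tcp_pos: [571.6, -271.0, 83.2]
ee_rot: [-3.141, -0.0, 1.368]
force: [0.6, 0.2, -0.6]
gripper_width: 26.6
grip_force: 39.8
```

```bash
python3 -c "
from h import *
go(572,-272,33.5)"
```

```text
t 46.88 p [ 571.6 -271.    83.2] yaw 78.4 w 26.6 j1,6 [-0.44  1.33] -> cm [-0.09  0.06  4.97] turn z None
```

Request:
arm_command(moves="0 0 0 0 0 2 0;0 0 0 0 0 1.5 0;0 0 0 0 0 0.9 0;0 0 0 0 0 0.3 0;0 0 0 0 0 0.2 0;0 0 0 0 0 0 0;0 0 0 0 0 0 0;0 0 0 0 0 0 0")

```text
t: 47.55
tcp_pos: [572.0, -271.3, 34.8]
ee_rot: [3.14, 0.0, 1.368]
force: [-0.2, -0.6, -0.8]
gripper_width: 27.0
grip_force: 39.8
```

Request:
arm_command(moves="0 0 0 0 0 0 0.5;0 0 0 0 0 0 0.5;0 0 0 0 0 0 0.5;0 0 0 0 0 -2 0.5;0 0 0 0 0 -4 0.5;0 0 0 0 0 -4 0.5;0 0 0 0 0 -1.5 0.5;0 0 0 0 0 0 0.5")

```text
t: 48.22
tcp_pos: [573.7, -272.2, 154.1]
ee_rot: [3.134, 0.002, 1.368]
force: [0.2, -0.5, -0.7]
gripper_width: 42.8
grip_force: 0.0
```

```bash
python3 -c "
from h import *
go(482.8,-73,150)"
```

```text
t 48.22 p [ 573.7 -272.2  154.1] yaw 78.4 w 42.8 j1,6 [-0.44  1.33] -> cm [ 17.68 -12.92   0.41] turn z None
```

Request:
arm_command(moves="0 0 0 3 -2.2 0 0.5;0 0 0 3 -2.2 0 0.5;0 0 0 3 -2.2 0 0.5;0 0 0 3 -2.2 0 0.5;0 0 0 3 -2.1 0 0.5;0 0 0 2.7 -2 2 0.5;0 0 0 0 0 0 0.5;0 0 0 0 0 0 0.5")

```text
t: 48.88
tcp_pos: [479.1, -70.2, 127.9]
ee_rot: [-3.139, 0.0, 1.37]
force: [0.8, 0.0, -0.3]
gripper_width: 42.8
grip_force: 0.0
```

```bash
python3 -c "
from h import *
ims={'side':imaging.capture('side')};ims={k:tuple(map(np.array,v)) for k,v in ims.items()};print(fit(ims,(483,-72),15),fit(ims,(573,-272),4),fit(ims,(579,-346),4));go(482.8,-73,44)"
```

```text
{'side': (array([484.1, -72. ]), 73, 4, 10.9)} {'side': (array([ 572.9, -271.3]), 65, 0, None)} {'side': (array([ 581.3, -345.9]), 53, 0, None)}
t 48.93 p [480.6 -71.3 128.6] yaw 78.5 w 42.4 j1,6 [-0.15  1.63] -> cm [-0.12  0.25  8.46] turn z None
```

Request:
arm_command(moves="0 0 0 -0.1 0.2 2 0.5;0 0 0 0 0 3 0.5;0 0 0 0 0 2 0.5;0 0 0 0 0 1.3 0.5;0 0 0 0 0 0.2 0.5;0 0 0 0 0 0 0.5;0 0 0 0 0 0 0;0 0 0 0 0 0 0")

```text
t: 49.6
tcp_pos: [483.7, -73.7, 45.0]
ee_rot: [3.14, -0.0, 1.367]
force: [0.3, -0.2, -0.8]
gripper_width: 26.7
grip_force: 39.3
```

Request:
arm_command(moves="0 0 0 0 0 0 0;0 0 0 0 0 0 0;0 0 0 0 0 -2 0;0 0 0 0 0 -4 0;0 0 0 0 0 -4 0;0 0 0 0 0 -1 0;0 0 0 0 0 0 0;0 0 0 0 0 0 0")

```text
t: 50.27
tcp_pos: [482.9, -73.1, 154.6]
ee_rot: [3.14, -0.0, 1.368]
force: [0.7, -0.6, -0.5]
gripper_width: 26.3
grip_force: 39.7
```

```bash
python3 -c "
from h import *
go(500,-300,150)"
```

```text
t 50.27 p [482.9 -73.1 154.6] yaw 78.4 w 26.3 j1,6 [-0.15  1.62] -> cm [-21.88   6.25   0.46] turn z None
```

Request:
arm_command(moves="0 0 0 -3.6 1 0 0;0 0 0 -3.6 1 0 0;0 0 0 -3.6 1 0 0;0 0 0 -3.6 1.1 0 0;0 0 0 -3.6 1.1 0 0;0 0 0 -3.6 1.1 0 0;0 0 0 0 0 2 0;0 0 0 0 0 3 0")

```text
t: 50.93
tcp_pos: [501.4, -300.2, 103.5]
ee_rot: [3.139, 0.001, 1.365]
force: [0.3, 0.1, -0.8]
gripper_width: 26.7
grip_force: 39.7
```

Request:
arm_command(moves="0 0 0 0 0 2 0;0 0 0 0 0 0 0;0 0 0 0 0 0 0;0 0 0 0 0 0 0")

```text
t: 51.27
tcp_pos: [500.9, -297.3, 84.2]
ee_rot: [-3.141, -0.0, 1.368]
force: [0.5, 0.8, -0.2]
gripper_width: 26.6
grip_force: 39.7
```

```bash
python3 -c "
from h import *
go(500,-300,34.5)"
```

```text
t 51.27 p [ 500.9 -297.3   84.2] yaw 78.4 w 26.6 j1,6 [-0.54  1.24] -> cm [-0.28 -0.03  4.97] turn z None
```

Request:
arm_command(moves="0 0 0 0 0 2 0;0 0 0 0 0 1.5 0;0 0 0 0 0 0.9 0;0 0 0 0 0 0.3 0;0 0 0 0 0 0.2 0;0 0 0 0 0 0 0;0 0 0 0 0 0 0;0 0 0 0 0 0 0")

```text
t: 51.93
tcp_pos: [501.3, -297.7, 35.8]
ee_rot: [3.14, 0.0, 1.368]
force: [0.2, 0.2, -0.3]
gripper_width: 26.8
grip_force: 39.7
```

Request:
arm_command(moves="0 0 0 0 0 0 0.5;0 0 0 0 0 0 0.5;0 0 0 0 0 0 0.5;0 0 0 0 0 -2 0.5;0 0 0 0 0 -4 0.5;0 0 0 0 0 -4 0.5;0 0 0 0 0 -1.5 0.5;0 0 0 0 -3 0 0.5")

```text
t: 52.6
tcp_pos: [477.2, -293.9, 154.5]
ee_rot: [3.131, 0.003, 1.369]
force: [-1.0, -0.8, 0.3]
gripper_width: 42.9
grip_force: 0.0
```

Request:
arm_command(moves="0 0 0 0 -3.5 0 0.5;0 0 0 0 -3.5 0 0.5;0 0 0 0 -3.5 0 0.5;0 0 0 0 -3.5 0 0.5;0 0 0 0 0 0 0.5;0 0 0 0 0 0 0.5")

```text
t: 53.1
tcp_pos: [332.9, -262.8, 150.5]
ee_rot: [3.141, 0.0, 1.366]
force: [0.7, -0.3, 0.2]
gripper_width: 43.2
grip_force: 0.0
```

```bash
python3 - <<'E'
from h import *
ims={n:cap(n,n+"9") for n in("top","side")}
for c in((580,-346),(572,-272),(501,-298)): print(fit(ims,c,4))
for n in ims:
    P=cloud(n,ims[n][1]); 
    for c in((580,-346),(572,-272),(501,-298)):
        m=np.hypot(P[...,0]-c[0],P[...,1]-c[1])<12; print(n,np.percentile(P[m][:,2],98).round(1))
    P0=cloud(n,np.load(f"pics/{n}0.npz")["d"])
    m=(P0[...,0]>680)&(P0[...,0]<900)&(P0[...,1]>-230)&(P0[...,1]<280)&(P0[...,2]>10); print("bystander diff",np.median(abs(P[m]-P0[m])),((np.abs(P[m][:,2]-P0[m][:,2])>20).mean()).round(3))
ctrl("k9"); tog()
E
```

```text
{'top': (array([ 579. , -346.9]), 58, 4, 20.5), 'side': (array([ 581.2, -347.4]), 54, 1, 19.4)}
{'top': (array([ 570.8, -271.6]), 50, 6, 2.7), 'side': (array([ 572.6, -271.3]), 65, 1, 4.8)}
{'top': (array([ 500.2, -295.5]), 55, 6, 0.8), 'side': (array([ 502.4, -295.3]), 60, 2, -6.5)}
top 77.9
top 78.3
top 77.6
bystander diff 0.5114478346343958 0.006
side 75.6
side 74.8
side 76.1
bystander diff 1.1979291767912628 0.002
top green 9 [515. 264.  55.] s 453.8
  capline 13 [518.9 282.3  76. ] s 454.0
  high 27 [529.2 362.6  83.7] [537. 368.  92.] s 448.4
  high 63 [517.3 278.7  76.4] [526. 292.  82.] s 453.2
side green 8 [520.8 295.2  55. ] s 453.3
  capline 8 [518.7 280.8  76. ] s 454.1
  high 46 [518.5 283.1  74.2] [526. 295.  79.] s 453.4
  high 27 [529.8 366.7  81.2] [536. 371.  88.] s 448.2
side 22 s of bat top [-14.3  -9.6  -4.6]
top 22 s of bat top [-14.3  -9.5  -4.1]
```

```bash
python3 -c "
from h import *
print(order.hand_in())"
```

```text
the job is handed in; nothing more can be done
None
```

I've handed the job in: the brown, red and green handles got over six seconds of lamp light on their spots and stand upright in the tray again, with the lamp off, the fader within about 1 mm of the green line, and nothing else on the bench moved.

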